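# Gather the cut horn pieces into the sorting tray

## Robot

A 7-joint arm with a two-finger parallel gripper is mounted at the origin on the work surface. World frame = base frame: x ahead of the robot, y to its left, z up, the work surface at z = 0. Lengths are in m, angles in rad, forces in N, time in s.
With the tool pointing down it reaches from about 0.425 to 0.925 m from the base axis. Payload 6.8 kg.
Tool frame: the origin (TCP) lies at the very end of the fingers, on their centre line; the grasp point (between the pads) lies 19 mm behind it; z points along the fingers, y is the line along which they close (so a half turn about z gives the same grasp; the last joint's range is limited). The gripper opens to 85 mm and grips with 20 to 120 N. Pads are 22 mm wide; open, the fingers measure 114 mm over their backs; the gripper's body (76 mm by 85 mm) begins 54 mm behind the grasp point. The pads swing forward as they close: fully open they stand 13 mm farther back than shut.
Start: joints at [-1.3, 0.477, 0.022, 1.555, -0.011, 1.109, -0.083], TCP at [0.25, 0.627, 0.204] pointing down, gripper open.
Joint ranges: [-2.96, 2.96], [-0.34, 2.1], [-1.41, 1.46], [0.24, 2.44], [-1.37, 4.51], [0.17, 1.92], [-2.96, 2.96]. Speed limits (rad/s): [2.39, 2.39, 3.14, 3.14, 3.14, 3.14, 3.14].

## Interface

Orientations are given as a rotation vector (axis times angle).
In Python, from bench import get_obs, grab_frame, hand_in gives the robot as it stands.
- The arm moves only by the tool drive_tool, never from a script. Its argument "rows" is a list of rows, each an object with "offset": the shift along the tool's x, y, z as a fraction of full scale, a list of three; "rotation": the turn, a rotation vector about the tool's x, y, z as a fraction of full scale, a list of three; "claw": the opening, from 0 (shut) to 1 (fully open). In form: [{"offset": [tx, ty, tz], "rotation": [wx, wy, wz], "claw": claw}, ...]. A call has 1 to 20 rows; each row is the pose to reach, as a shift and turn from the pose commanded when the call began, along the tool's axes at that moment; what a row does not reach only later rows make up. Full scale, the value 1, is 0.15 m for a shift and 2 rad for a turn. A row lasts 1/12 s, in which the tool goes at most 41.7 mm and 7.16 degrees, less where a joint would pass 70% of its speed; a pose out of reach is approached as far as the arm can. A call with a number of a shift or a turn outside -1 to 1 is refused whole. A call with a gripper value outside its range is refused whole. The fingers move at their own pace and stop on an object; "force" is the grip in N (left out, the last holds). Time passes only in rows, so rows that repeat a pose let the fingers close. It gives the time, the measured TCP pose, the force, the opening and the grip force at its end, in the units of the state.
- get_obs(): the state, without advancing time (a new reading comes with each control period).
- grab_frame(name): name is "side" or "top"; returns a dict with "frame" (420x560x3 uint8, red, green, blue), "z_map" (420x560 float32, m along the optical axis (not along the pixel's ray), 0 where there is no reading), "vfov" (degrees; the focal length in pixels is half the picture's height over the tangent of half this angle, whatever the lens; pixels are square), "cx", "cy" (the principal point, pixels), "R" (3x3) and "t" (3): a world point X has camera coordinates R X + t. Camera axes: x right, y down, z forward; pixel columns grow to the right and rows downward; lengths in m; the calibration is good to about 2 mm. A picture is of the moment at which its call begins.
- hand_in(): hands the job in; it is judged then, once.
The state is a dict: "clock": time; "joints": joint angles; "qvel": joint speeds; "tau": joint torques, N m; "tcp_pos": TCP position; "orientation": TCP orientation; "contact_force": force on the tool from outside, world axes, zero at the start; "moment": the same for the moment, N m; "grip_width": finger opening in m; "gripper_force": force on a finger pad.
Only numpy, scipy, OpenCV 4.12 (cv2) and the standard library are available. Lean on these libraries where they do the work, as an engineer would, in place of code of your own. Each camera call takes 0.05 s, during which the arm holds its last target. There are 200 camera calls.

## Task

Gather the four amber horn pieces from the bench into the wooden sorting tray: lay each one flat, same side up as it lies now, in the middle of the dish that has its own shape printed on the floor (it may be turned any way). Set each piece down rather than letting it drop, and leave the two white plastic patterns lying where they are.

Things in the scene. Friction and masses are not known exactly. Their poses are not given: they have to be found in the camera images.
- horn_comb: amber-brown horn hair comb with dark streaks on its back, 10 mm thick, about 25 g, lying flat on the bench; z up; origin at the centre of its underside (middle of the 78 x 36 mm outline); x along its 78 mm length, teeth point to +y (treat it as a solid 78 x 36 x 10 mm plate). Grip it across the 36 mm width at mid length.
- horn_disc: amber-brown horn solid round disc with dark streaks, diameter 42 mm, 10 mm thick, about 25 g, lying flat on the bench; z up; origin at the centre of its underside.
- horn_drop: amber-brown horn teardrop pendant with dark streaks: a round part of diameter 34 mm tapering to a point 28 mm from its centre, 10 mm thick, about 25 g, lying flat on the bench; z up; origin at the centre of its underside, below the middle of the round part; the point towards +x. Grip along y, across the 34 mm round part.
- horn_ring: amber-brown horn flat ring, outer diameter 44 mm, hole 22 mm, no streaks, 10 mm thick, about 25 g, lying flat on the bench; z up; origin at the centre of its underside.
- pattern_comb: LOOK-ALIKE that stays: white plastic master pattern, the same size and shape as the horn comb (78 x 36 x 10 mm), lying flat; same origin and axes. Leave it where it lies. 
- pattern_disc: LOOK-ALIKE that stays: white plastic master pattern, the same size and shape as the horn disc (diameter 42 mm, 10 mm thick), lying flat; same origin and axes. Leave it where it lies. 
- well_comb: shallow fixed square dish, black, a comb printed in black on its pale blue floor. 99 mm square outside, 94 inside; origin at the centre of its underside (5 mm above bench), inner floor 5 mm and rim 12 mm above the origin; x, y along its sides, z up. The four dishes fill a wooden tray (224 mm square, rim 16 mm above bench, may stand turned) as 2 x 2, 100 mm apart, in any arrangement.
- well_disc: shallow fixed square dish, black, a full round disc printed in black on its pale blue floor. 99 mm square outside, 94 inside; origin at the centre of its underside (5 mm above bench), inner floor 5 mm and rim 12 mm above the origin; x, y along its sides, z up. The four dishes fill a wooden tray (224 mm square, rim 16 mm above bench, may stand turned) as 2 x 2, 100 mm apart, in any arrangement.
- well_drop: shallow fixed square dish, black, a teardrop printed in black on its pale blue floor. 99 mm square outside, 94 inside; origin at the centre of its underside (5 mm above bench), inner floor 5 mm and rim 12 mm above the origin; x, y along its sides, z up. The four dishes fill a wooden tray (224 mm square, rim 16 mm above bench, may stand turned) as 2 x 2, 100 mm apart, in any arrangement.
- well_ring: shallow fixed square dish, black, a ring printed in black on its pale blue floor. 99 mm square outside, 94 inside; origin at the centre of its underside (5 mm above bench), inner floor 5 mm and rim 12 mm above the origin; x, y along its sides, z up. The four dishes fill a wooden tray (224 mm square, rim 16 mm above bench, may stand turned) as 2 x 2, 100 mm apart, in any arrangement.
Mind the look-alikes: they are no part of the job. What is shaped like the horn_ring but green is not meant. What is shaped like the horn_disc but turquoise is not meant.

How it is judged:
At the end, for the whole second after the job is handed in: Each horn piece lies flat (within 7 degrees) and at rest on the floor of its own dish, the origin of the piece within 15 mm of the dish centre (horizontally); both white patterns lie at rest within 15 mm of where they started; everything is released (horizontal distance between horn_comb and well_comb below 0.015 m and z of horn_comb in the frame of well_comb between 0.001 and 0.009 m and angle between each of horn_comb, horn_disc, horn_drop, horn_ring's own z axis and vertical below 0.12 rad and linear speed of each of horn_comb, horn_disc, horn_drop, horn_ring, pattern_comb, pattern_disc below 0.02 m/s and horizontal distance between horn_disc and well_disc below 0.015 m and z of horn_disc in the frame of well_disc between 0.001 and 0.009 m and horizontal distance between horn_drop and well_drop below 0.015 m and z of horn_drop in the frame of well_drop between 0.001 and 0.009 m and horizontal distance between horn_ring and well_ring below 0.015 m and z of horn_ring in the frame of well_ring between 0.001 and 0.009 m and distance of each of pattern_comb, pattern_disc from where it was at the start of the episode below 0.015 m); the robot touches nothing.
It fails at once if a white pattern is moved by more than 15 mm (distance of any of pattern_comb, pattern_disc from where it was at the start of the episode above 0.015 m).
It fails at once if a horn piece is dropped or flung down (faster than 0.7 m/s within 40 mm of the bench) ((height (world z) of horn_comb below 0.04 m and linear speed of horn_comb above 0.7 m/s) or (height (world z) of horn_disc below 0.04 m and linear speed of horn_disc above 0.7 m/s) or (height (world z) of horn_drop below 0.04 m and linear speed of horn_drop above 0.7 m/s) or (height (world z) of horn_ring below 0.04 m and linear speed of horn_ring above 0.7 m/s)).
It also fails if it takes over 104 s, if anything falls off the work surface, if the arm or the gripper's body presses on something with over 40 N, if the wrist force passes 120 N, or if a joint passes its speed limit or range.

## Working session

There is one attempt and no reset: what is moved stays moved. The work goes in short steps, Python scripts to look and compute and a tool call to move; the robot and the scene stay as the last step left them, time stands still between calls to the robot, and variables do not carry over. Pictures are saved under pics/ and viewed, at most 14 in all, crops included, and the job is handed in when it is done.

Besides the shell and the picture viewer there is one more tool, called after "Emit:" as name([rows], argument=value, ...), one row to a line, values as JSON. drive_tool: Moves the arm, as the interface text tells. Its arguments: {"type":"object","properties":{"rows":{"type":"array","items":{"type":"object","properties":{"offset":{"type":"array","items":{"type":"number"}},"rotation":{"type":"array","items":{"type":"number"}},"claw":{"type":"number"}}}},"force":{"type":"number"}},"required":["rows"]}

```bash
ls; mkdir -p pics
python3 - <<'E'
from bench import *
import cv2, pickle
print(get_obs())
for n in("top","side"):
    f=grab_frame(n); pickle.dump(f,open(n+'0.pkl','wb'))
    cv2.imwrite(f'pics/{n}0.png',f['frame'][:,:,::-1]); print(n,f['vfov'],f['cx'],f['cy'],f['R'],f['t'])
E
```

```text
pics
{'clock': 0.0, 'joints': array([-1.30008101,  0.47780326,  0.02232925,  1.5564306 , -0.01155144,
        1.10929125, -0.0831252 ]), 'qvel': array([ 0.00095391, -0.00029347, -0.00022918, -0.00066581,  0.00024819,
       -0.0006651 ,  0.00034533]), 'tau': array([ 2.11194138e-04, -5.96451473e+01,  1.60790406e+00, -2.81193870e+01,
        1.24328246e-02,  9.45068139e-03,  1.60399668e-05]), 'tcp_pos': array([0.24939044, 0.62656159, 0.20303223]), 'orientation': array([-5.91467713e-01, -3.08514885e+00,  2.80689802e-03]), 'contact_force': array([0.72973789, 0.64376118, 0.60699215]), 'moment': array([0.04686737, 0.00035517, 0.03407778]), 'gripper_force': 0.0, 'grip_width': 0.08547807230398559}
top 46.57380037747608 271.6634733902837 205.67862576665837 [[ 0.13297716 -0.99109551  0.006838  ]
 [-0.96399421 -0.13093782 -0.2314529 ]
 [ 0.23028728  0.02418616 -0.97282208]] [-0.10234031  0.49551321  1.02484341]
side 46.60084976952327 288.56215113546256 205.91561728587277 [[ 0.9087981  -0.41715352 -0.0083036 ]
 [-0.31484717 -0.67258593 -0.669701  ]
 [ 0.27378324  0.61123736 -0.74258442]] [-0.44748042  0.16206658  1.09935291]
```

View pics/top0.png

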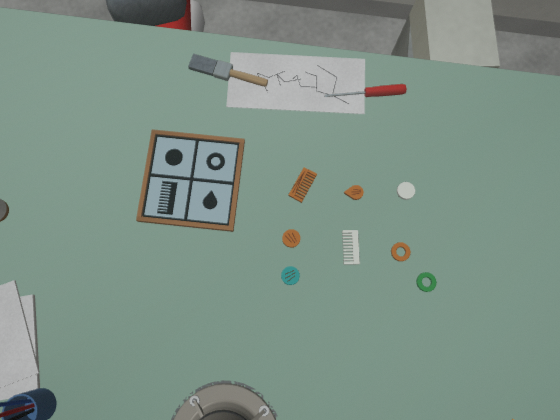

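View pics/side0.png

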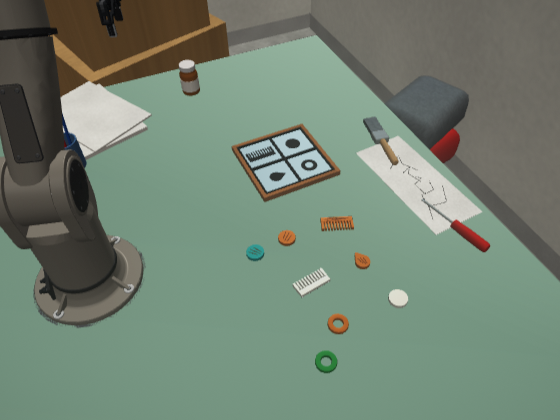

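Both views agree. The candidates in the top picture are:
- **Disc:** amber (291,239), turquoise (291,276), white (406,190)
- **Ring:** amber (400,252), green (427,282)
- **Comb:** amber (303,185), white (351,247)
- **Drop:** amber (355,192)

I choose the four amber ones. The dishes are disc (174,157), ring (215,161), comb (167,198) and drop (210,200).

```bash
cat > h.py <<'E'
import numpy as np, cv2, pickle
from bench import *
def ray(f,uv):
    uv=np.atleast_2d(uv).astype(float); F=210/np.tan(np.radians(f['vfov']/2)); R=np.array(f['R'])
    d=np.c_[(uv[:,0]-f['cx'])/F,(uv[:,1]-f['cy'])/F,np.ones(len(uv))]@R
    return -R.T@np.array(f['t']),d
def plane(f,uv,z):
    o,d=ray(f,uv); return o+d*((z-o[2])/d[:,2])[:,None]
def proj(f,X):
    F=210/np.tan(np.radians(f['vfov']/2)); c=np.array(f['R'])@X+f['t']; return c[:2]/c[2]*F+[f['cx'],f['cy']]
def tri(fa,a,fb,b):
    (o1,d1),(o2,d2)=ray(fa,a),ray(fb,b); d1,d2=d1[0],d2[0]
    s=np.linalg.lstsq(np.c_[d1,-d2],o2-o1,rcond=None)[0]
    p,q=o1+s[0]*d1,o2+s[1]*d2; return (p+q)/2,np.linalg.norm(p-q)
def blobs(f,kind,amin=60):
    h,s,v=cv2.split(cv2.cvtColor(f['frame'],cv2.COLOR_RGB2HSV)); h=h.astype(int)
    m={'amber':(h>=5)&(h<=16)&(s>150)&(v>60),'white':(s<45)&(v>170),'floor':(h>92)&(h<115)&(s>40)&(v>110)}[kind]
    m=cv2.morphologyEx(m.astype(np.uint8),cv2.MORPH_CLOSE,np.ones((3,3) if kind!='floor' else (1,1)))
    cs=cv2.findContours(m,cv2.RETR_EXTERNAL,cv2.CHAIN_APPROX_NONE)[0]
    return [c[:,0] for c in cs if cv2.contourArea(c)>amin]
def cen(c):
    M=cv2.moments(cv2.convexHull(c)); return np.array([M['m10'],M['m01']])/M['m00']
E
python3 - <<'E'
from h import *
T,S=[pickle.load(open(n+'0.pkl','rb')) for n in('top','side')]
for k in('amber','white','floor'):
    A,B=blobs(T,k),blobs(S,k)
    for a in A:
        best=min(((*tri(T,cen(a),S,cen(b)),b) for b in B),key=lambda r:r[1]+abs(r[0][2]-.01)*1)
        X=best[0]
        if abs(X[2])>.05: continue
        print(k,cen(a).round(1),cen(best[2]).round(1),X.round(4),round(best[1],4),'area',cv2.contourArea(a))
        for f,c in((T,a),(S,best[2])):
            z=.01
            w=plane(f,c,z)[:,:2]*1000; r=cv2.minAreaRect(w.astype(np.float32)); (cx,cy),rad=cv2.minEnclosingCircle(w.astype(np.float32))
            print('   rect',np.round(r[0],1),np.round(r[1],1),round(r[2],1),'circ',round(cx,1),round(cy,1),round(rad,1),'cen',plane(f,cen(c),z)[0,:2].round(4)*1000)
E
python3 - <<'E'
import cv2
a=cv2.imread('pics/top0.png')[120:300,130:450]
cv2.imwrite('pics/crop.png',cv2.resize(a,None,fx=2.5,fy=2.5,interpolation=cv2.INTER_CUBIC))
E
```

```text
amber [400.5 251.4] [337.7 323.3] [ 0.4494 -0.3389  0.0085] 0.001 area 225.5
   rect [ 449.5 -338.8] [39.4 38.7] 4.4 circ 449.9 -338.7 20.4 cen [ 449.6 -338.6]
   rect [ 448.8 -339.1] [42.7 41.5] 85.2 circ 448.2 -339.3 21.9 cen [ 448.4 -339.5]
amber [291.1 237.9] [286.2 237.4] [ 0.4466 -0.088   0.0088] 0.0012 area 198.5
   rect [447.6 -88.3] [35.6 37.6] 52.6 circ 447.2 -88.3 19.4 cen [447.  -88.1]
   rect [445.  -88.7] [39.3 38.2] 65.0 circ 444.9 -88.7 21.9 cen [445.6 -88.8]
amber [354.7 192. ] [361.6 260.6] [ 0.5748 -0.2222  0.0085] 0.0011 area 137.5
   rect [ 574.7 -222.5] [33.  32.5] 52.4 circ 575.5 -219.6 20.2 cen [ 574.9 -222.1]
   rect [ 574.4 -223.3] [41.1 31.9] 60.1 circ 570.0 -220.5 22.6 cen [ 573.5 -223.1]
amber [302.3 184.4] [336.6 223.2] [ 0.5771 -0.0983  0.0067] 0.0012 area 368.5
   rect [577.  -98.5] [33.  75.7] 68.7 circ 577.0 -98.9 40.5 cen [576.7 -98.4]
   rect [ 575.3 -100.6] [38.2 77.4] 69.1 circ 575.5 -100.1 41.1 cen [ 575.  -100.7]
white [350.7 246.7] [311.  280.7] [ 0.4443 -0.2247  0.013 ] 0.0009 area 463.0
   rect [ 446. -225.] [76.2 34.2] 8.5 circ 445.9 -224.8 41.3 cen [ 445.3 -225.2]
   rect [ 445.3 -222.6] [79.  37.2] 8.6 circ 445.7 -222.9 41.6 cen [ 444.8 -222.9]
white [406.  189.8] [398.  296.9] [ 0.595  -0.34    0.0129] 0.0013 area 200.5
   rect [ 596.3 -341.1] [39.2 37.6] 4.2 circ 597.0 -341.0 20.3 cen [ 596.6 -341. ]
   rect [ 595.9 -338.7] [40.6 38.4] 57.5 circ 595.9 -338.3 21.0 cen [ 595.7 -338.7]
white [296.1  82.6] [418.6 184.3] [ 0.8522 -0.0524 -0.0202] 0.0039 area 6690.5
   rect [835.7 -52.2] [148.7 336.9] 4.6 circ 835.4 -52.1 182.5 cen [834.2 -52.2]
   rect [832.6 -57.3] [152.7 340.8] 4.6 circ 834.6 -57.2 184.4 cen [832.1 -74.7]Traceback (most recent call last):
  File "<stdin>", line 6, in <module>
ValueError: min() iterable argument is empty
```

View pics/crop.png

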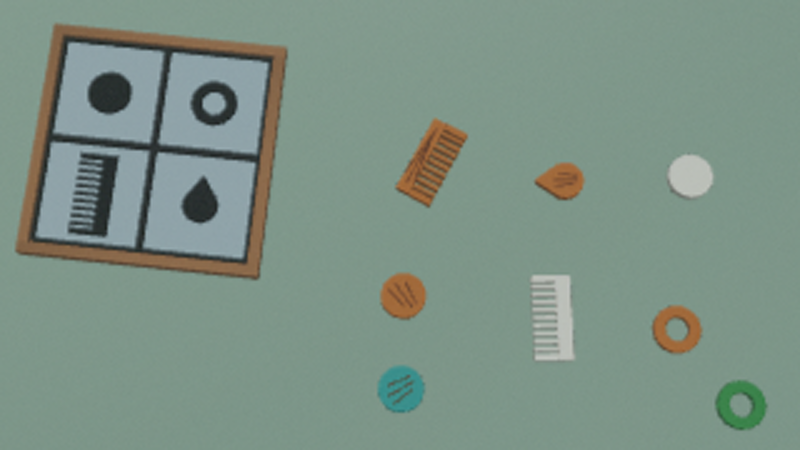

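The crop confirms it: the four amber pieces sit among clearly white, turquoise and green look-alikes. In the tray, the back-left dish is disc, back-right ring, front-left comb and front-right drop. Next I need the dish floors and the drop's axis.

```bash
cat > w.py <<'E'
from h import *
T,S=[pickle.load(open(n+'0.pkl','rb')) for n in('top','side')]
def floors(f,lo,hi):
    im=f['frame'].astype(int); m=((im[:,:,2]>im[:,:,0]+10)&(im[:,:,2]>im[:,:,1]+4)&(im[:,:,2]>110)).astype(np.uint8)
    q=np.zeros_like(m); q[lo[1]:hi[1],lo[0]:hi[0]]=1
    return [c[:,0] for c in cv2.findContours(m*q,cv2.RETR_EXTERNAL,cv2.CHAIN_APPROX_NONE)[0] if cv2.contourArea(c)>150]
A,B=floors(T,(130,120),(250,240)),floors(S,(225,120),(345,200))
print(len(A),len(B))
for a in A:
    X,e,b=min(((*tri(T,cen(a),S,cen(b)),b) for b in B),key=lambda r:r[1]+abs(r[0][2]-.01))
    r=[cv2.minAreaRect((plane(f,c,.01)[:,:2]*1000).astype(np.float32)) for f,c in((T,a),(S,b))]
    print(cen(a).round(),cen(b).round(),X.round(4),round(e,4),[[np.round(i,1) for i in q] for q in r])
for f,n in((T,'top'),(S,'side')):
    c=min(blobs(f,'amber'),key=lambda c:np.linalg.norm(plane(f,cen(c),.01)[0,:2]-[.575,-.222]))
    w=plane(f,c,.01)[:,:2]*1000; m=plane(f,cen(c),.01)[0,:2]*1000
    t=w[np.argmax(np.linalg.norm(w-m,axis=1))]; d=(t-m)/np.linalg.norm(t-m)
    print(n,'tip',t,'dir',d,np.degrees(np.arctan2(d[1],d[0])),'centre',t-28*d, 'span across',np.ptp(w@[-d[1],d[0]]),'along',np.ptp(w@d), 'back-based', m+d*((w@d).min()+17-m@d))
E
python3 w.py; python3 -c "
import numpy as np
from scipy.spatial.transform import Rotation as R
print(R.from_rotvec([-5.91467713e-01, -3.08514885e+00,  2.80689802e-03]).as_matrix().round(4))"
```

```text
4 2
[209. 202.] [275. 175.] [0.505  0.1101 0.015 ] 0.0004 [[array([506.8, 110.9]), array([92.6, 93.3]), np.float64(1.8)], [array([507.1, 116.4]), array([89.4, 85.8]), np.float64(1.6)]]
[167. 197.] [275. 175.] [ 0.5454  0.2415 -0.1227] 0.0239 [[array([504.1, 211.2]), array([92.2, 92.3]), np.float64(1.7)], [array([507.1, 116.4]), array([89.4, 85.8]), np.float64(1.6)]]
[215. 161.] [308. 165.] [0.6047 0.1139 0.0111] 0.0036 [[array([607.3, 113.8]), array([91.5, 93.1]), np.float64(1.8)], [array([606.2, 117.9]), array([85.9, 82.6]), np.float64(1.6)]]
[173. 157.] [308. 165.] [ 0.659   0.2462 -0.1284] 0.0227 [[array([604.2, 213.7]), array([91.8, 91.7]), np.float64(1.5)], [array([606.2, 117.9]), array([85.9, 82.6]), np.float64(1.6)]]
top tip [ 571.94796077 -199.6405313 ] dir [-0.12961634  0.99156422] 97.44742247922429 centre [ 575.57721821 -227.4043295 ] span across 29.124088128931476 along 40.033454671927245 back-based [ 574.9334728  -222.47968085]
side tip [ 570.61519626 -197.93622303] dir [-0.11316639  0.99357605] 96.4978765514973 centre [ 573.7838552  -225.75635244] span across 33.618112886968106 along 44.59758460313469 back-based [ 573.7383153  -225.35652214]
[[-9.291e-01  3.698e-01 -6.000e-04]
 [ 3.698e-01  9.291e-01 -1.700e-03]
 [-1.000e-04 -1.800e-03 -1.000e+00]]
```

Emit:
drive_tool([
  {"offset":[-0.95,-0.925,0],"rotation":[0,0,0],"claw":0.6},
  {"offset":[-0.95,-0.925,0],"rotation":[0,0,0],"claw":0.6},
  {"offset":[-0.95,-0.925,0],"rotation":[0,0,0],"claw":0.6},
  {"offset":[-0.95,-0.925,0],"rotation":[0,0,0],"claw":0.6},
  {"offset":[-0.95,-0.925,0],"rotation":[0,0,0],"claw":0.6},
  {"offset":[-0.95,-0.925,0],"rotation":[0,0,0],"claw":0.6},
], force=40)

```text
clock: 0.6
tcp_pos: [0.3351, 0.4378, 0.2037]
orientation: [0.606, 3.081, -0.006]
contact_force: [-0.2, -1.0, 0.5]
grip_width: 0.0514
gripper_force: 0.0
```

Emit:
drive_tool([
  {"offset":[-0.95,-0.925,0],"rotation":[0,0,0],"claw":0.6},
  {"offset":[-0.95,-0.925,0],"rotation":[0,0,0],"claw":0.6},
  {"offset":[-0.95,-0.925,0],"rotation":[0,0,0],"claw":0.6},
  {"offset":[-0.95,-0.925,0],"rotation":[0,0,0],"claw":0.6},
  {"offset":[-0.95,-0.925,0],"rotation":[0,0,0],"claw":0.6},
  {"offset":[-0.95,-0.925,0],"rotation":[0,0,0],"claw":0.6},
])

```text
clock: 1.1
tcp_pos: [0.4145, 0.2567, 0.2039]
orientation: [0.607, 3.081, -0.004]
contact_force: [-0.9, -0.3, -0.2]
grip_width: 0.0512
gripper_force: 0.0
```

Emit:
drive_tool([
  {"offset":[-0.95,-0.925,0],"rotation":[0,0,0],"claw":0.6},
  {"offset":[-0.95,-0.925,0],"rotation":[0,0,0],"claw":0.6},
  {"offset":[-0.95,-0.925,0],"rotation":[0,0,0],"claw":0.6},
  {"offset":[-0.95,-0.925,0],"rotation":[0,0,0],"claw":0.6},
  {"offset":[-0.95,-0.925,0],"rotation":[0,0,0],"claw":0.6},
  {"offset":[-0.95,-0.925,0],"rotation":[0,0,0],"claw":0.6},
])

```text
clock: 1.6
tcp_pos: [0.495, 0.0754, 0.2042]
orientation: [0.606, 3.081, -0.004]
contact_force: [-1.2, -0.5, 0.1]
grip_width: 0.0512
gripper_force: 0.0
```

Emit:
drive_tool([
  {"offset":[-0.95,-0.925,0],"rotation":[0,0,0],"claw":0.6},
  {"offset":[-0.95,-0.925,0],"rotation":[0,0,0],"claw":0.6},
  {"offset":[-0.95,-0.925,0],"rotation":[0,0,0],"claw":0.6},
  {"offset":[-0.95,-0.925,0],"rotation":[0,0,0],"claw":0.6},
  {"offset":[-0.95,-0.925,0],"rotation":[0,0,0],"claw":0.6},
  {"offset":[-0.95,-0.925,0],"rotation":[0,0,0],"claw":0.6},
  {"offset":[-0.95,-0.925,0],"rotation":[0,0,0],"claw":0.6},
  {"offset":[-0.95,-0.925,0],"rotation":[0,0,0],"claw":0.6},
])

```text
clock: 2.27
tcp_pos: [0.5737, -0.0978, 0.2034]
orientation: [-0.59, -3.084, -0.001]
contact_force: [-0.1, 1.0, 0.6]
grip_width: 0.0512
gripper_force: 0.0
```

```bash
cat > go.py <<'E'
import sys
from h import *
from scipy.spatial.transform import Rotation as R
def go(x,y,z,yaw=None):
    o=get_obs(); M=R.from_rotvec(o['orientation']).as_matrix(); p=o['tcp_pos']
    psi=np.degrees(np.arctan2(M[1,1],M[0,1])); yaw=psi if yaw is None else yaw
    c,s=np.cos(np.radians(yaw)),np.sin(np.radians(yaw))
    D=np.array([[-s if 0 else s*-1,c,0],[c,s,0],[0,0,-1]]).astype(float)
    rv=R.from_matrix(M.T@D).as_rotvec()
    off=M.T@(np.array([x,y,z])/1000-p)/.15
    print('t',round(float(o['clock']),2),'p',(p*1000).round(1),'yaw',psi.round(1),'off',off.round(3),'max',abs(off).max().round(2),'rot',(rv/2).round(3),'w',round(float(o['grip_width'])*1000,1),'gf',round(float(o['gripper_force']),1),'F',np.round(o['contact_force'],1))
if __name__=='__main__':
    a=[float(v) for v in sys.argv[1:]]
    for i in range(0,len(a),4): go(*a[i:i+4])
E
python3 go.py 576 -99.5 60 68.7 576 -99.5 3 68.7
```

```text
t 2.27 p [573.7 -97.8 203.4] yaw 68.3 off [-0.02  -0.005  0.956] max 0.96 rot [ 0.    -0.001 -0.003] w 51.2 gf 0.0 F [-0.1  1.   0.6]
t 2.27 p [573.7 -97.8 203.4] yaw 68.3 off [-0.02  -0.005  1.336] max 1.34 rot [ 0.    -0.001 -0.003] w 51.2 gf 0.0 F [-0.1  1.   0.6]
```

Emit:
drive_tool([
  {"offset":[-0.02,-0.005,0.2],"rotation":[0,0,0],"claw":0.6},
  {"offset":[-0.02,-0.005,0.45],"rotation":[0,0,0],"claw":0.6},
  {"offset":[-0.02,-0.005,0.7],"rotation":[0,0,0],"claw":0.6},
  {"offset":[-0.02,-0.005,0.9],"rotation":[0,0,0],"claw":0.6},
  {"offset":[-0.02,-0.005,0.96],"rotation":[0,0,0],"claw":0.6},
])

```text
clock: 2.68
tcp_pos: [0.5729, -0.0977, 0.0555]
orientation: [-0.585, -3.079, -0.0]
contact_force: [-1.0, 0.4, -0.3]
grip_width: 0.0514
gripper_force: 0.0
```

Emit:
drive_tool([
  {"offset":[0,0,0.1],"rotation":[0,0,0],"claw":0.6},
  {"offset":[0,0,0.2],"rotation":[0,0,0],"claw":0.6},
  {"offset":[0,0,0.27],"rotation":[0,0,0],"claw":0.6},
  {"offset":[0,0,0.32],"rotation":[0,0,0],"claw":0.6},
  {"offset":[0,0,0.35],"rotation":[0,0,0],"claw":0.6},
  {"offset":[0,0,0.35],"rotation":[0,0,0],"claw":0.6},
  {"offset":[0,0,0.35],"rotation":[0,0,0],"claw":0.6},
])

```text
clock: 3.27
tcp_pos: [0.5769, -0.1009, 0.0081]
orientation: [0.591, 3.085, 0.0]
contact_force: [-0.5, -1.0, -1.1]
grip_width: 0.0511
gripper_force: 0.0
```

```bash
python3 - <<'E'
from h import *
ims=[]
for n in('top','side'):
    f=grab_frame(n); u=proj(f,np.array([.576,-.0995,.02])).astype(int); x,y=max(u[0]-50,0),max(u[1]-60,0)
    ims.append(cv2.resize(f['frame'][y:y+100,x:x+100,::-1],(400,400),interpolation=cv2.INTER_CUBIC))
cv2.imwrite('pics/g1.png',np.hstack(ims))
E
python3 go.py 576 -99.5 3 68.7
```

```text
t 3.37 p [ 577.1 -101.1    8.3] yaw 68.3 off [0.011 0.007 0.035] max 0.04 rot [ 0.     0.001 -0.004] w 51.6 gf 0.0 F [-0.4 -0.7 -0.9]
```

View pics/g1.png

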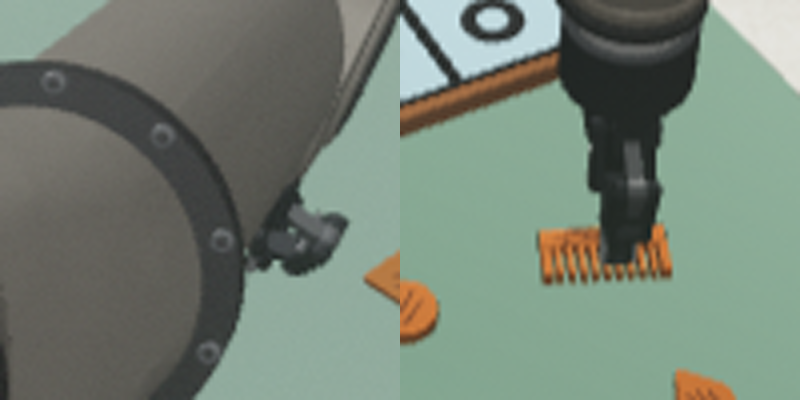

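The side view shows the fingers straddling the comb near mid length, with the tips at about the height of its top. I'll lower further and close.

Emit:
drive_tool([
  {"offset":[0.005,0.005,0.03],"rotation":[0,0,0],"claw":0.6},
  {"offset":[0.005,0.005,0.048],"rotation":[0,0,0],"claw":0.6},
  {"offset":[0.005,0.005,0.048],"rotation":[0,0,0],"claw":0.6},
  {"offset":[0.005,0.005,0.048],"rotation":[0,0,0],"claw":0.6},
])

```text
clock: 3.7
tcp_pos: [0.5758, -0.1001, 0.0001]
orientation: [-0.591, -3.085, 0.0]
contact_force: [-0.0, -0.3, 0.5]
grip_width: 0.051
gripper_force: 0.0
```

Emit:
drive_tool([
  {"offset":[0,0,0],"rotation":[0,0,0],"claw":0.3},
  {"offset":[0,0,0],"rotation":[0,0,0],"claw":0.3},
  {"offset":[0,0,0],"rotation":[0,0,0],"claw":0.3},
  {"offset":[0,0,0],"rotation":[0,0,0],"claw":0.3},
  {"offset":[0,0,0],"rotation":[0,0,0],"claw":0.3},
  {"offset":[0,0,0],"rotation":[0,0,0],"claw":0.3},
], force=40)

```text
clock: 4.2
tcp_pos: [0.5761, -0.1001, 0.0003]
orientation: [0.591, 3.085, 0.0]
contact_force: [-0.1, 0.0, 0.2]
grip_width: 0.0259
gripper_force: 0.0
```

Emit:
drive_tool([
  {"offset":[0,0,-0.05],"rotation":[0,0,0],"claw":0.3},
  {"offset":[0,0,-0.15],"rotation":[0,0,0],"claw":0.3},
  {"offset":[0,0,-0.25],"rotation":[0,0,0],"claw":0.3},
  {"offset":[0,0,-0.4],"rotation":[0,0,0],"claw":0.3},
  {"offset":[0,0,-0.5],"rotation":[0,0,0],"claw":0.3},
  {"offset":[0,0,-0.5],"rotation":[0,0,0],"claw":0.3},
])

```text
clock: 4.7
tcp_pos: [0.5784, -0.1007, 0.079]
orientation: [0.591, 3.08, 0.001]
contact_force: [0.7, -0.5, -0.5]
grip_width: 0.0254
gripper_force: 0.0
```

```bash
python3 - <<'E'
from h import *
f=grab_frame('side'); pickle.dump(f,open('s1.pkl','wb'))
u=proj(f,np.array([.576,-.0995,.08])).astype(int); x,y=max(u[0]-60,0),max(u[1]-60,0)
cv2.imwrite('pics/g2.png',cv2.resize(f['frame'][y:y+110,x:x+120,::-1],None,fx=4,fy=4))
E
python3 go.py 504.1 211.2 75 91.7
```

```text
t 4.75 p [ 577.5 -100.3   77.4] yaw 68.3 off [1.223 1.748 0.014] max 1.75 rot [ 0.     0.002 -0.204] w 25.5 gf 0.0 F [-0.7 -0.4  0.4]
```

View pics/g2.png

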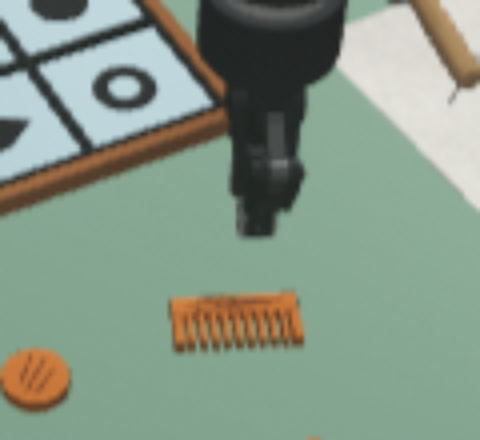

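The grasp missed: the fingers closed above the comb, which hasn't moved. At this opening the pads stand farther back than the TCP, so I'll reopen and go lower in guarded steps.

Emit:
drive_tool([
  {"offset":[0,0,0],"rotation":[0,0,0],"claw":0.56},
  {"offset":[0,0,0],"rotation":[0,0,0],"claw":0.56},
  {"offset":[0,0,0.2],"rotation":[0,0,0],"claw":0.56},
  {"offset":[0,0,0.35],"rotation":[0,0,0],"claw":0.56},
  {"offset":[0,0,0.45],"rotation":[0,0,0],"claw":0.56},
  {"offset":[0,0,0.5],"rotation":[0,0,0],"claw":0.56},
  {"offset":[0,0,0.51],"rotation":[0,0,0],"claw":0.56},
  {"offset":[0,0,0.52],"rotation":[0,0,0],"claw":0.56},
  {"offset":[0,0,0.52],"rotation":[0,0,0],"claw":0.56},
  {"offset":[0,0,0.52],"rotation":[0,0,0],"claw":0.56},
])

```text
clock: 5.58
tcp_pos: [0.5768, -0.1003, -0.0019]
orientation: [0.591, 3.084, 0.0]
contact_force: [0.1, -0.6, 0.0]
grip_width: 0.0483
gripper_force: 0.0
```

Emit:
drive_tool([
  {"offset":[0,0,0.007],"rotation":[0,0,0],"claw":0.56},
  {"offset":[0,0,0.014],"rotation":[0,0,0],"claw":0.56},
  {"offset":[0,0,0.014],"rotation":[0,0,0],"claw":0.56},
])

```text
clock: 5.83
tcp_pos: [0.5763, -0.1, -0.0045]
orientation: [0.591, 3.085, 0.0]
contact_force: [-0.3, 0.4, -0.1]
grip_width: 0.0478
gripper_force: 0.0
```

```bash
python3 - <<'E'
from h import *
f=grab_frame('side')
u=proj(f,np.array([.576,-.0995,.02])).astype(int); x,y=max(u[0]-40,0),max(u[1]-40,0)
cv2.imwrite('pics/g3.png',cv2.resize(f['frame'][y:y+70,x:x+80,::-1],None,fx=7,fy=7,interpolation=cv2.INTER_CUBIC))
E
python3 go.py 576 -99.5 -6 68.7
```

```text
t 5.88 p [ 576.2 -100.    -4.6] yaw 68.3 off [0.002 0.003 0.009] max 0.01 rot [ 0.     0.    -0.003] w 47.9 gf 0.0 F [-0.6  0.8  0.3]
```

View pics/g3.png

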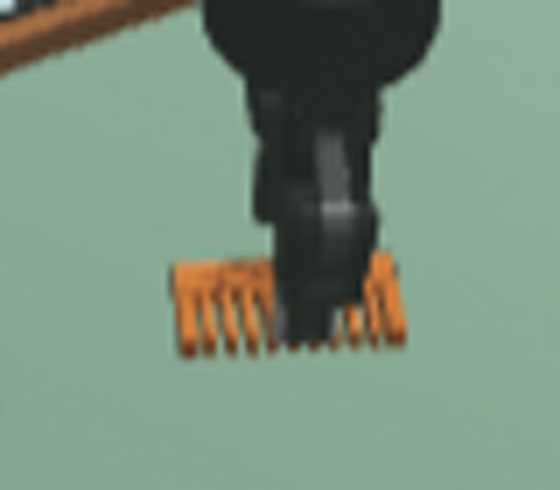

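Emit:
drive_tool([
  {"offset":[0,0,0.007],"rotation":[0,0,0],"claw":0.56},
  {"offset":[0,0,0.015],"rotation":[0,0,0],"claw":0.56},
  {"offset":[0,0,0.015],"rotation":[0,0,0],"claw":0.56},
])

```text
clock: 6.13
tcp_pos: [0.5759, -0.1001, -0.0073]
orientation: [-0.591, -3.085, 0.0]
contact_force: [-0.9, 0.1, -0.0]
grip_width: 0.0476
gripper_force: 0.0
```

Emit:
drive_tool([
  {"offset":[0,0,0],"rotation":[0,0,0],"claw":0.3},
  {"offset":[0,0,0],"rotation":[0,0,0],"claw":0.3},
  {"offset":[0,0,0],"rotation":[0,0,0],"claw":0.3},
  {"offset":[0,0,0],"rotation":[0,0,0],"claw":0.3},
  {"offset":[0,0,0],"rotation":[0,0,0],"claw":0.3},
  {"offset":[0,0,0],"rotation":[0,0,0],"claw":0.3},
], force=40)

```text
clock: 6.63
tcp_pos: [0.5761, -0.1001, -0.007]
orientation: [0.591, 3.085, 0.0]
contact_force: [-0.1, -0.0, 0.9]
grip_width: 0.0251
gripper_force: 0.0
```

No grip force at 25 mm, so I'll check with the side depth where the tips really are.

Run:
```python
from h import *
f=grab_frame('side')
u=proj(f,np.array([.576,-.0995,.02])).astype(int); x,y=max(u[0]-40,0),max(u[1]-40,0)
cv2.imwrite('pics/g4.png',cv2.resize(f['frame'][y:y+70,x:x+80,::-1],None,fx=7,fy=7,interpolation=cv2.INTER_CUBIC))
print('crop origin',x,y)
F=210/np.tan(np.radians(f['vfov']/2)); R=np.array(f['R'])
v,uu=np.mgrid[y:y+70,x:x+80]; z=f['z_map'][y:y+70,x:x+80]
C=np.stack([(uu-f['cx'])/F*z,(v-f['cy'])/F*z,z],-1); W=(C-f['t'])@R
g=f['frame'][y:y+70,x:x+80].astype(int); dark=g.max(-1)<75
np.set_printoptions(suppress=True)
for r in range(30,56,2):
    m=dark[r]&(z[r]>0)
    if m.sum()>1: print(r+y,m.sum(),(np.median(W[r][m],axis=0)*1000).round(1))
m=(z>0)&~dark&(g[...,0]<g[...,1]); print('bench z',np.percentile(W[m][:,2]*1000,[5,50,95]).round(1))
m=(g[...,0]>150)&(g[...,2]<100); print('amber',np.median(W[m],axis=0)*1000, m.sum())
```

```text
crop origin 296 180
210 10 [ 556.6 -139.7  109.6]
212 12 [ 556.5 -151.8  117.7]
214 17 [ 552.2 -157.4  117. ]
216 15 [ 553.6 -156.8  106.9]
218 13 [ 553.4 -150.2   91.3]
220 12 [ 561.3 -140.5   73.1]
222 7 [ 567.5 -123.8   41.3]
224 6 [ 567.  -122.6   36.1]
226 2 [ 567.5 -117.6   21.5]
bench z [-3.3 -0.3  3. ]
amber [562.16683775 -91.3241277    9.95249038] 172
```

View pics/g4.png

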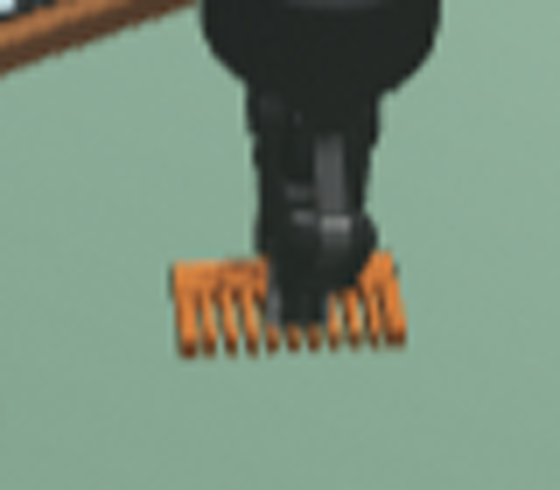

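The tips hang about 15-20 mm above the bench while the reported TCP is at -7 mm. So they sit well behind the stated TCP, and I'll go by contact instead: reopen, then descend in small guarded steps.

Emit:
drive_tool([
  {"offset":[0,0,-0.02],"rotation":[0,0,0],"claw":0.56},
  {"offset":[0,0,-0.02],"rotation":[0,0,0],"claw":0.56},
  {"offset":[0,0,0],"rotation":[0,0,0],"claw":0.56},
  {"offset":[0,0,0.02],"rotation":[0,0,0],"claw":0.56},
  {"offset":[0,0,0.04],"rotation":[0,0,0],"claw":0.56},
  {"offset":[0,0,0.04],"rotation":[0,0,0],"claw":0.56},
])

```text
clock: 7.18
tcp_pos: [0.5754, -0.1, -0.0139]
orientation: [-0.591, -3.084, 0.0]
contact_force: [0.4, 0.2, -0.0]
grip_width: 0.0479
gripper_force: 0.0
```

Emit:
drive_tool([
  {"offset":[0,0,0.01],"rotation":[0,0,0],"claw":0.56},
  {"offset":[0,0,0.02],"rotation":[0,0,0],"claw":0.56},
  {"offset":[0,0,0.02],"rotation":[0,0,0],"claw":0.56},
])

```text
clock: 7.43
tcp_pos: [0.5758, -0.1001, -0.0164]
orientation: [-0.591, -3.085, 0.0]
contact_force: [-0.4, 0.8, -0.8]
grip_width: 0.0477
gripper_force: 0.0
```

```bash
cat > tip.py <<'E'
import sys
from h import *
f=grab_frame('side')
u=proj(f,np.array([float(sys.argv[1]),float(sys.argv[2]),.02])).astype(int); x,y=max(u[0]-40,0),max(u[1]-40,0)
cv2.imwrite('pics/'+sys.argv[3],cv2.resize(f['frame'][y:y+70,x:x+80,::-1],None,fx=7,fy=7,interpolation=cv2.INTER_CUBIC))
E
python3 tip.py .576 -.0995 g5.png; python3 go.py 576 -99.5 -6 68.7
```

```text
t 7.48 p [ 575.9 -100.1  -16.3] yaw 68.3 off [ 0.001  0.004 -0.068] max 0.07 rot [-0.    -0.    -0.004] w 47.9 gf 0.0 F [ 0.2  0.1 -0.1]
```

View pics/g5.png

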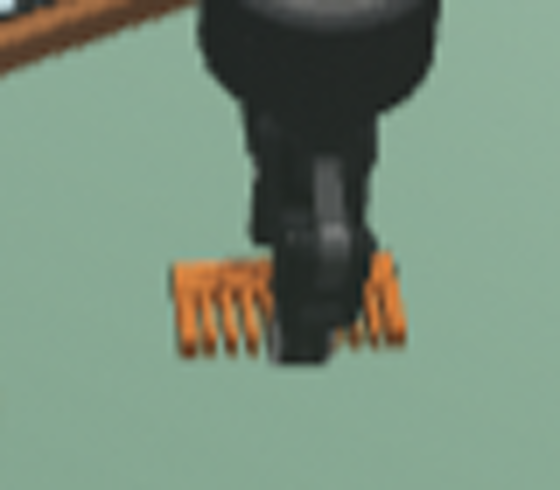

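Run:
```python
from h import *
S=pickle.load(open('side0.pkl','rb'))
for z in(0,.005,.01,.015): print(z,proj(S,np.array([.566,-.125,z])).round(1))
```

```text
0 [337.8 234. ]
0.005 [338.  232.7]
0.01 [338.1 231.4]
0.015 [338.3 230.1]
```

Emit:
drive_tool([
  {"offset":[0,0,0.014],"rotation":[0,0,0],"claw":0.56},
  {"offset":[0,0,0.027],"rotation":[0,0,0],"claw":0.56},
  {"offset":[0,0,0.027],"rotation":[0,0,0],"claw":0.56},
])

```text
clock: 7.73
tcp_pos: [0.5758, -0.1, -0.0205]
orientation: [-0.591, -3.085, -0.0]
contact_force: [-0.9, -0.1, -0.2]
grip_width: 0.0477
gripper_force: 0.0
```

Emit:
drive_tool([
  {"offset":[0,0,0],"rotation":[0,0,0],"claw":0.3},
  {"offset":[0,0,0],"rotation":[0,0,0],"claw":0.3},
  {"offset":[0,0,0],"rotation":[0,0,0],"claw":0.3},
  {"offset":[0,0,0],"rotation":[0,0,0],"claw":0.3},
  {"offset":[0,0,0],"rotation":[0,0,0],"claw":0.3},
  {"offset":[0,0,0],"rotation":[0,0,0],"claw":0.3},
], force=40)

```text
clock: 8.23
tcp_pos: [0.5761, -0.1001, -0.0199]
orientation: [0.592, 3.085, 0.0]
contact_force: [-2.5, 0.8, 4.4]
grip_width: 0.0335
gripper_force: 39.9
```

Emit:
drive_tool([
  {"offset":[0,0,-0.03],"rotation":[0,0,0],"claw":0.3},
  {"offset":[0,0,-0.1],"rotation":[0,0,0],"claw":0.3},
  {"offset":[0,0,-0.2],"rotation":[0,0,0],"claw":0.3},
  {"offset":[0,0,-0.3],"rotation":[0,0,0],"claw":0.3},
  {"offset":[0,0,-0.4],"rotation":[0,0,0],"claw":0.3},
  {"offset":[0,0,-0.5],"rotation":[0,0,0],"claw":0.3},
  {"offset":[0,0,-0.5],"rotation":[0,0,0],"claw":0.3},
  {"offset":[0,0,-0.5],"rotation":[0,0,0],"claw":0.3},
])

```text
clock: 8.9
tcp_pos: [0.5769, -0.1002, 0.056]
orientation: [0.591, 3.083, 0.001]
contact_force: [0.2, -0.2, -0.2]
grip_width: 0.0335
gripper_force: 39.8
```

```bash
python3 tip.py .576 -.13 g6.png; python3 go.py 504.1 211.2 55 91.7 540 55 55 91.7
```

```text
t 8.95 p [ 576.1 -100.    55. ] yaw 68.3 off [1.213 1.75  0.   ] max 1.75 rot [ 0.     0.    -0.204] w 33.7 gf 39.8 F [ 0.8  0.7 -0.4]
t 8.95 p [ 576.1 -100.    55. ] yaw 68.3 off [0.605 0.871 0.   ] max 0.87 rot [ 0.     0.    -0.204] w 33.7 gf 39.8 F [ 0.8  0.7 -0.4]
```

View pics/g6.png

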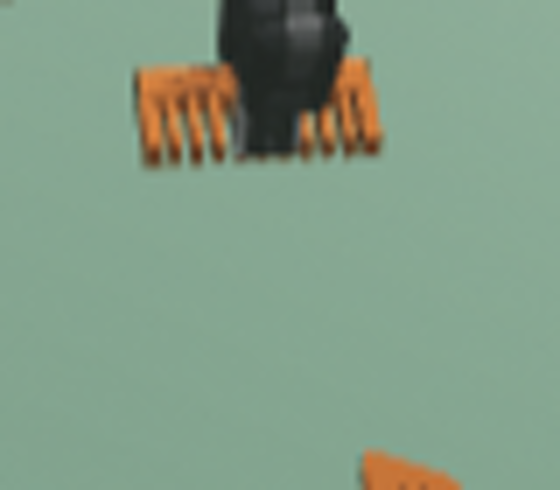

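The comb is held level, 75 mm up. Now to carry it to its dish.

Emit:
drive_tool([
  {"offset":[0.15,0.22,0],"rotation":[0,0,0],"claw":0.3},
  {"offset":[0.3,0.44,0],"rotation":[0,0,0],"claw":0.3},
  {"offset":[0.45,0.66,0],"rotation":[0,0,0],"claw":0.3},
  {"offset":[0.55,0.8,0],"rotation":[0,0,0],"claw":0.3},
  {"offset":[0.605,0.871,0],"rotation":[0,0,0],"claw":0.3},
  {"offset":[0.605,0.871,0],"rotation":[0,0,0],"claw":0.3},
])

```text
clock: 9.45
tcp_pos: [0.5382, 0.0594, 0.0536]
orientation: [-0.581, -3.084, -0.001]
contact_force: [0.3, 0.4, -0.6]
grip_width: 0.0337
gripper_force: 39.8
```

Emit:
drive_tool([
  {"offset":[0.12,0.18,0],"rotation":[0,0,-0.04],"claw":0.3},
  {"offset":[0.25,0.36,0],"rotation":[0,0,-0.08],"claw":0.3},
  {"offset":[0.38,0.54,0],"rotation":[0,0,-0.12],"claw":0.3},
  {"offset":[0.5,0.73,0],"rotation":[0,0,-0.16],"claw":0.3},
  {"offset":[0.608,0.879,0],"rotation":[0,0,-0.204],"claw":0.3},
  {"offset":[0.608,0.879,0],"rotation":[0,0,-0.204],"claw":0.3},
  {"offset":[0.608,0.879,0],"rotation":[0,0,-0.204],"claw":0.3},
])

```text
clock: 10.03
tcp_pos: [0.5036, 0.2117, 0.0542]
orientation: [0.049, -3.14, 0.0]
contact_force: [-0.4, -0.5, -1.4]
grip_width: 0.0334
gripper_force: 39.9
```

```bash
python3 go.py 504.1 211.2 -4 91.7
```

```text
t 10.03 p [503.6 211.7  54.2] yaw 91.8 off [-0.003 -0.003  0.388] max 0.39 rot [-0.    -0.     0.001] w 33.4 gf 39.9 F [-0.4 -0.5 -1.4]
```

Emit:
drive_tool([
  {"offset":[0,-0.003,0.1],"rotation":[0,0,0],"claw":0.3},
  {"offset":[0,-0.003,0.2],"rotation":[0,0,0],"claw":0.3},
  {"offset":[0,-0.003,0.28],"rotation":[0,0,0],"claw":0.3},
  {"offset":[0,-0.003,0.34],"rotation":[0,0,0],"claw":0.3},
  {"offset":[0,-0.003,0.37],"rotation":[0,0,0],"claw":0.3},
  {"offset":[0,-0.003,0.39],"rotation":[0,0,0],"claw":0.3},
  {"offset":[0,-0.003,0.39],"rotation":[0,0,0],"claw":0.3},
  {"offset":[0,-0.003,0.39],"rotation":[0,0,0],"claw":0.3},
])

```text
clock: 10.7
tcp_pos: [0.5044, 0.2105, -0.0034]
orientation: [-0.045, 3.141, 0.0]
contact_force: [0.3, -0.1, -1.3]
grip_width: 0.033
gripper_force: 39.9
```

Emit:
drive_tool([
  {"offset":[0,0,0.01],"rotation":[0,0,0],"claw":0.3},
  {"offset":[0,0,0.02],"rotation":[0,0,0],"claw":0.3},
  {"offset":[0,0,0.027],"rotation":[0,0,0],"claw":0.3},
  {"offset":[0,0,0.027],"rotation":[0,0,0],"claw":0.3},
])

```text
clock: 11.03
tcp_pos: [0.504, 0.2107, -0.0077]
orientation: [-0.046, 3.141, 0.0]
contact_force: [0.1, -0.1, 0.3]
grip_width: 0.0336
gripper_force: 39.9
```

Emit:
drive_tool([
  {"offset":[0,0,0.007],"rotation":[0,0,0],"claw":0.3},
  {"offset":[0,0,0.007],"rotation":[0,0,0],"claw":0.3},
])

```text
clock: 11.2
tcp_pos: [0.504, 0.2106, -0.0088]
orientation: [0.046, -3.141, -0.0]
contact_force: [-0.2, -0.9, -0.1]
grip_width: 0.0332
gripper_force: 39.9
```

Emit:
drive_tool([
  {"offset":[0,0,0.008],"rotation":[0,0,0],"claw":0.3},
  {"offset":[0,0,0.008],"rotation":[0,0,0],"claw":0.3},
])

```text
clock: 11.37
tcp_pos: [0.5042, 0.2107, -0.0098]
orientation: [-0.046, 3.141, 0.0]
contact_force: [0.0, -0.6, 1.1]
grip_width: 0.0337
gripper_force: 40.1
```

Emit:
drive_tool([
  {"offset":[0,0,0.007],"rotation":[0,0,0],"claw":0.3},
  {"offset":[0,0,0.007],"rotation":[0,0,0],"claw":0.3},
])

```text
clock: 11.53
tcp_pos: [0.5043, 0.2107, -0.01]
orientation: [-0.045, 3.141, 0.001]
contact_force: [-3.0, -1.4, 10.3]
grip_width: 0.0338
gripper_force: 42.2
```

Contact at TCP z = -10 mm, so I'll release and lift.

Emit:
drive_tool([
  {"offset":[0,0,0],"rotation":[0,0,0],"claw":0.45},
  {"offset":[0,0,0],"rotation":[0,0,0],"claw":0.53},
  {"offset":[0,0,0],"rotation":[0,0,0],"claw":0.53},
  {"offset":[0,0,-0.05],"rotation":[0,0,0],"claw":0.53},
  {"offset":[0,0,-0.15],"rotation":[0,0,0],"claw":0.53},
  {"offset":[0,0,-0.3],"rotation":[0,0,0],"claw":0.53},
  {"offset":[0,0,-0.5],"rotation":[0,0,0],"claw":0.7},
  {"offset":[0,0,-0.5],"rotation":[0,0,0],"claw":0.7},
])

```text
clock: 12.2
tcp_pos: [0.5073, 0.2118, 0.069]
orientation: [-0.045, 3.134, 0.006]
contact_force: [1.0, 0.4, 0.4]
grip_width: 0.0602
gripper_force: 0.0
```

```bash
python3 go.py 446 -88.4 65 91.7
python3 - <<'E'
from h import *
f=grab_frame('side')
for c in blobs(f,'amber'):
    X=plane(f,cen(c),.02)[0]*1000
    print(cen(c).round(1),X.round(1),cv2.contourArea(c))
E
```

```text
t 12.2 p [507.3 211.8  69. ] yaw 91.6 off [ 0.466 -1.989  0.017] max 1.99 rot [ 0.002  0.003 -0.001] w 60.2 gf 0.0 F [1.  0.4 0.4]
[337.7 323.3] [ 445.2 -344.    20. ] 283.5
[361.6 260.6] [ 569.  -228.9   20. ] 153.5
[286.2 237.4] [442.5 -96.1  20. ] 172.5
[260.6 152.8] [501.4 204.5  20. ] 204.0
[188.3  75.2] [431.7 658.8  20. ] 105.5
```

Emit:
drive_tool([
  {"offset":[0.08,-0.3,0],"rotation":[0,0,0],"claw":0.68},
  {"offset":[0.16,-0.55,0],"rotation":[0,0,0],"claw":0.68},
  {"offset":[0.2,-0.8,0],"rotation":[0,0,0],"claw":0.68},
  {"offset":[0.233,-0.995,0],"rotation":[0,0,0],"claw":0.68},
  {"offset":[0.233,-0.995,0],"rotation":[0,0,0],"claw":0.68},
])

```text
clock: 12.67
tcp_pos: [0.4711, 0.0532, 0.0635]
orientation: [0.032, -3.139, 0.005]
contact_force: [0.5, 0.3, 0.2]
grip_width: 0.0581
gripper_force: 0.0
```

Emit:
drive_tool([
  {"offset":[0.08,-0.3,0],"rotation":[0,0,0],"claw":0.68},
  {"offset":[0.16,-0.55,0],"rotation":[0,0,0],"claw":0.68},
  {"offset":[0.2,-0.8,0],"rotation":[0,0,0],"claw":0.68},
  {"offset":[0.233,-0.995,0],"rotation":[0,0,0],"claw":0.68},
  {"offset":[0.233,-0.995,0],"rotation":[0,0,0],"claw":0.68},
  {"offset":[0.233,-0.995,0],"rotation":[0,0,0],"claw":0.68},
])

```text
clock: 13.17
tcp_pos: [0.4424, -0.0911, 0.0638]
orientation: [0.04, -3.141, 0.0]
contact_force: [0.7, 0.7, 0.4]
grip_width: 0.0582
gripper_force: 0.0
```

```bash
python3 go.py 446 -88.4 -19 91.7
```

```text
t 13.17 p [442.4 -91.1  63.8] yaw 91.4 off [-0.025  0.018  0.552] max 0.55 rot [-0.    -0.    -0.002] w 58.2 gf 0.0 F [0.7 0.7 0.4]
```

Emit:
drive_tool([
  {"offset":[-0.02,0.015,0.1],"rotation":[0,0,0],"claw":0.68},
  {"offset":[-0.025,0.018,0.25],"rotation":[0,0,0],"claw":0.68},
  {"offset":[-0.025,0.018,0.38],"rotation":[0,0,0],"claw":0.68},
  {"offset":[-0.025,0.018,0.46],"rotation":[0,0,0],"claw":0.68},
  {"offset":[-0.025,0.018,0.51],"rotation":[0,0,0],"claw":0.68},
  {"offset":[-0.025,0.018,0.54],"rotation":[0,0,0],"claw":0.68},
  {"offset":[-0.025,0.018,0.552],"rotation":[0,0,0],"claw":0.68},
  {"offset":[-0.025,0.018,0.552],"rotation":[0,0,0],"claw":0.68},
  {"offset":[-0.025,0.018,0.552],"rotation":[0,0,0],"claw":0.68},
])

```text
clock: 13.92
tcp_pos: [0.4471, -0.0868, -0.0183]
orientation: [-0.046, 3.14, 0.0]
contact_force: [0.4, 0.2, 0.9]
grip_width: 0.058
gripper_force: 0.0
```

Emit:
drive_tool([
  {"offset":[0,0,0],"rotation":[0,0,0],"claw":0.4},
  {"offset":[0,0,0],"rotation":[0,0,0],"claw":0.4},
  {"offset":[0,0,0],"rotation":[0,0,0],"claw":0.4},
  {"offset":[0,0,0],"rotation":[0,0,0],"claw":0.4},
  {"offset":[0,0,0],"rotation":[0,0,0],"claw":0.4},
  {"offset":[0,0,0],"rotation":[0,0,0],"claw":0.4},
], force=40)

```text
clock: 14.42
tcp_pos: [0.4471, -0.0868, -0.0181]
orientation: [-0.046, 3.14, 0.001]
contact_force: [-0.4, 1.2, 5.9]
grip_width: 0.0343
gripper_force: 2.6
```

The fingers slid onto the disc's top. I'll open, lift a little, and re-measure the disc.

Emit:
drive_tool([
  {"offset":[0,0,-0.01],"rotation":[0,0,0],"claw":0.64},
  {"offset":[0,0,-0.02],"rotation":[0,0,0],"claw":0.64},
  {"offset":[0,0,-0.03],"rotation":[0,0,0],"claw":0.64},
  {"offset":[0,0,-0.2],"rotation":[0,0,0],"claw":0.64},
  {"offset":[0,0,-0.4],"rotation":[0,0,0],"claw":0.64},
  {"offset":[0,0,-0.4],"rotation":[0,0,0],"claw":0.64},
  {"offset":[0,0,-0.4],"rotation":[0,0,0],"claw":0.64},
])

```text
clock: 15.0
tcp_pos: [0.4479, -0.087, 0.0427]
orientation: [-0.046, 3.138, 0.0]
contact_force: [-0.3, 0.1, -0.2]
grip_width: 0.0546
gripper_force: 0.0
```

```bash
python3 - <<'E'
from h import *
f=grab_frame('side')
for c in blobs(f,'amber'):
    w=plane(f,c,.01)[:,:2]*1000
    print(cen(c).round(1),(plane(f,cen(c),.01)[0]*1000).round(1),cv2.contourArea(c),np.round(cv2.minAreaRect(w.astype(np.float32))[1],1))
E
python3 tip.py .446 -.088 g7.png; python3 go.py 446 -88.4 -25 91.7
```

```text
[337.8 323.4] [ 448.4 -339.6   10. ] 281.5 [42.6 41.5]
[361.6 260.6] [ 573.6 -223.1   10. ] 153.5 [41.1 31.9]
[286.3 237.4] [445.7 -89.   10. ] 175.0 [39.3 38.2]
[256.4 154. ] [492.7 215.5  10. ] 141.0 [59.2 38. ]
[188.3  75.2] [434.7 674.4  10. ] 105.5 [56.3 54.2]
t 15.1 p [446.3 -86.8  41.1] yaw 91.7 off [ 0.002 -0.01   0.44 ] max 0.44 rot [ 0. -0. -0.] w 54.4 gf 0.0 F [-0.4 -0.3 -0.4]
```

View pics/g7.png

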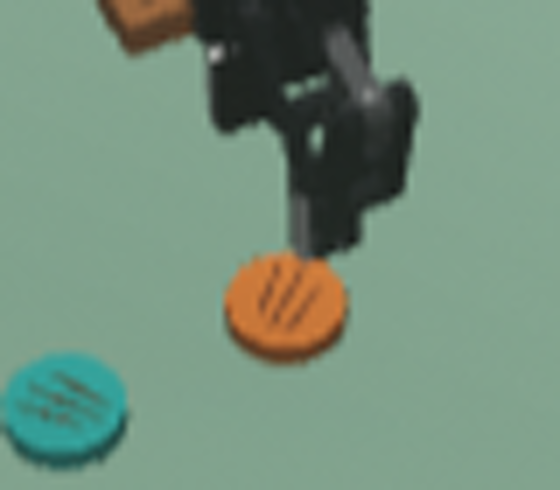

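The disc lies where it was. I'll go lower this time, to TCP -24 mm, in guarded steps.

Emit:
drive_tool([
  {"offset":[0,-0.01,0.1],"rotation":[0,0,0],"claw":0.64},
  {"offset":[0,-0.01,0.2],"rotation":[0,0,0],"claw":0.64},
  {"offset":[0,-0.01,0.3],"rotation":[0,0,0],"claw":0.64},
  {"offset":[0,-0.01,0.37],"rotation":[0,0,0],"claw":0.64},
  {"offset":[0,-0.01,0.4],"rotation":[0,0,0],"claw":0.64},
  {"offset":[0,-0.01,0.415],"rotation":[0,0,0],"claw":0.64},
  {"offset":[0,-0.01,0.415],"rotation":[0,0,0],"claw":0.64},
])

```text
clock: 15.68
tcp_pos: [0.4462, -0.0885, -0.0215]
orientation: [0.046, -3.14, -0.0]
contact_force: [-0.6, -0.6, 0.4]
grip_width: 0.0549
gripper_force: 0.0
```

Emit:
drive_tool([
  {"offset":[0,0,0.01],"rotation":[0,0,0],"claw":0.64},
  {"offset":[0,0,0.016],"rotation":[0,0,0],"claw":0.64},
  {"offset":[0,0,0.016],"rotation":[0,0,0],"claw":0.64},
])

```text
clock: 15.93
tcp_pos: [0.4469, -0.0884, -0.0231]
orientation: [-0.046, 3.141, 0.0]
contact_force: [0.6, -0.5, 0.0]
grip_width: 0.0548
gripper_force: 0.0
```

Emit:
drive_tool([
  {"offset":[0,0,0],"rotation":[0,0,0],"claw":0.4},
  {"offset":[0,0,0],"rotation":[0,0,0],"claw":0.4},
  {"offset":[0,0,0],"rotation":[0,0,0],"claw":0.4},
  {"offset":[0,0,0],"rotation":[0,0,0],"claw":0.4},
  {"offset":[0,0,0],"rotation":[0,0,0],"claw":0.4},
], force=40)

```text
clock: 16.35
tcp_pos: [0.447, -0.0884, -0.0227]
orientation: [-0.046, 3.14, 0.0]
contact_force: [-1.8, 0.9, 9.2]
grip_width: 0.0393
gripper_force: 39.2
```

Gripped at 39.3 mm. The 2.7 mm offset matches the comb.

Emit:
drive_tool([
  {"offset":[0,0,-0.03],"rotation":[0,0,0],"claw":0.4},
  {"offset":[0,0,-0.1],"rotation":[0,0,0],"claw":0.4},
  {"offset":[0,0,-0.2],"rotation":[0,0,0],"claw":0.4},
  {"offset":[0,0,-0.3],"rotation":[0,0,0],"claw":0.4},
  {"offset":[0,0,-0.4],"rotation":[0,0,0],"claw":0.4},
  {"offset":[0,0,-0.5],"rotation":[0,0,0],"claw":0.4},
  {"offset":[0,0,-0.5],"rotation":[0,0,0],"claw":0.4},
  {"offset":[0,0,-0.5],"rotation":[0,0,0],"claw":0.4},
])

```text
clock: 17.02
tcp_pos: [0.4474, -0.0884, 0.0527]
orientation: [-0.046, 3.139, 0.0]
contact_force: [-0.4, 0.4, -0.3]
grip_width: 0.0394
gripper_force: 40.2
```

```bash
python3 go.py 604.2 213.7 52 91.7
python3 - <<'E'
from h import *
f=grab_frame('top')
cv2.imwrite('pics/t2.png',cv2.resize(f['frame'][120:300,130:450,::-1],None,fx=2.5,fy=2.5,interpolation=cv2.INTER_CUBIC))
E
```

```text
t 17.02 p [447.4 -88.4  52.7] yaw 91.7 off [-1.104  1.982  0.008] max 1.98 rot [ 0.     0.001 -0.   ] w 39.4 gf 40.2 F [-0.4  0.4 -0.3]
```

View pics/t2.png

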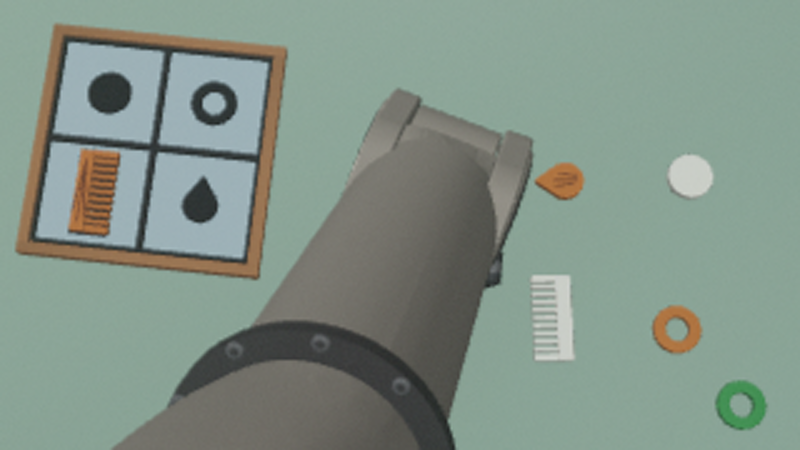

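The comb lies centred in its dish, at about (96,193) in the crop, and the patterns haven't moved. Next I'll carry the disc.

Emit:
drive_tool([
  {"offset":[-0.12,0.22,0],"rotation":[0,0,0],"claw":0.4},
  {"offset":[-0.25,0.45,0],"rotation":[0,0,0],"claw":0.4},
  {"offset":[-0.38,0.68,0],"rotation":[0,0,0],"claw":0.4},
  {"offset":[-0.48,0.88,0],"rotation":[0,0,0],"claw":0.4},
  {"offset":[-0.55,0.99,0],"rotation":[0,0,0],"claw":0.4},
  {"offset":[-0.55,0.99,0],"rotation":[0,0,0],"claw":0.4},
])

```text
clock: 17.57
tcp_pos: [0.5264, 0.0681, 0.0507]
orientation: [-0.057, 3.14, 0.003]
contact_force: [-0.1, 0.3, -0.3]
grip_width: 0.0393
gripper_force: 40.3
```

Emit:
drive_tool([
  {"offset":[-0.12,0.22,0],"rotation":[0,0,0],"claw":0.4},
  {"offset":[-0.25,0.45,0],"rotation":[0,0,0],"claw":0.4},
  {"offset":[-0.38,0.68,0],"rotation":[0,0,0],"claw":0.4},
  {"offset":[-0.48,0.88,0],"rotation":[0,0,0],"claw":0.4},
  {"offset":[-0.554,0.992,0],"rotation":[0,0,0],"claw":0.4},
  {"offset":[-0.554,0.992,0],"rotation":[0,0,0],"claw":0.4},
  {"offset":[-0.554,0.992,0],"rotation":[0,0,0],"claw":0.4},
])

```text
clock: 18.15
tcp_pos: [0.6028, 0.2138, 0.0502]
orientation: [0.048, -3.139, 0.002]
contact_force: [-0.0, -0.3, 0.3]
grip_width: 0.0394
gripper_force: 40.3
```

```bash
python3 go.py 604.2 213.7 -10 91.7
```

```text
t 18.15 p [602.8 213.8  50.2] yaw 91.8 off [-0.01  -0.     0.401] max 0.4 rot [-0.    -0.001  0.001] w 39.4 gf 40.3 F [-0.  -0.3  0.3]
```

Emit:
drive_tool([
  {"offset":[-0.005,0,0.1],"rotation":[0,0,0],"claw":0.4},
  {"offset":[-0.005,0,0.2],"rotation":[0,0,0],"claw":0.4},
  {"offset":[-0.005,0,0.28],"rotation":[0,0,0],"claw":0.4},
  {"offset":[-0.005,0,0.34],"rotation":[0,0,0],"claw":0.4},
  {"offset":[-0.005,0,0.38],"rotation":[0,0,0],"claw":0.4},
  {"offset":[-0.005,0,0.4],"rotation":[0,0,0],"claw":0.4},
  {"offset":[-0.005,0,0.4],"rotation":[0,0,0],"claw":0.4},
  {"offset":[-0.005,0,0.4],"rotation":[0,0,0],"claw":0.4},
])

```text
clock: 18.82
tcp_pos: [0.6045, 0.2135, -0.0081]
orientation: [-0.046, 3.141, 0.0]
contact_force: [0.1, 0.4, 0.4]
grip_width: 0.0392
gripper_force: 40.3
```

Emit:
drive_tool([
  {"offset":[0,0,0.007],"rotation":[0,0,0],"claw":0.4},
  {"offset":[0,0,0.014],"rotation":[0,0,0],"claw":0.4},
  {"offset":[0,0,0.014],"rotation":[0,0,0],"claw":0.4},
])

```text
clock: 19.07
tcp_pos: [0.6044, 0.2137, -0.0103]
orientation: [-0.046, 3.141, 0.0]
contact_force: [0.1, -0.2, -0.5]
grip_width: 0.0388
gripper_force: 40.3
```

Emit:
drive_tool([
  {"offset":[0,0,0.007],"rotation":[0,0,0],"claw":0.4},
  {"offset":[0,0,0.007],"rotation":[0,0,0],"claw":0.4},
])

```text
clock: 19.23
tcp_pos: [0.6042, 0.2136, -0.0116]
orientation: [-0.046, 3.141, 0.0]
contact_force: [0.8, -0.5, -0.2]
grip_width: 0.0391
gripper_force: 40.3
```

Emit:
drive_tool([
  {"offset":[0,0,0.008],"rotation":[0,0,0],"claw":0.4},
  {"offset":[0,0,0.008],"rotation":[0,0,0],"claw":0.4},
])

```text
clock: 19.4
tcp_pos: [0.6044, 0.2136, -0.0125]
orientation: [-0.046, 3.141, 0.0]
contact_force: [-0.4, -0.6, 2.7]
grip_width: 0.0395
gripper_force: 40.7
```

Emit:
drive_tool([
  {"offset":[0,0,0.005],"rotation":[0,0,0],"claw":0.4},
  {"offset":[0,0,0.005],"rotation":[0,0,0],"claw":0.4},
])

```text
clock: 19.57
tcp_pos: [0.6044, 0.2137, -0.0126]
orientation: [-0.046, 3.141, 0.001]
contact_force: [-2.5, -0.9, 8.2]
grip_width: 0.0393
gripper_force: 41.4
```

Emit:
drive_tool([
  {"offset":[0,0,0],"rotation":[0,0,0],"claw":0.52},
  {"offset":[0,0,0],"rotation":[0,0,0],"claw":0.6},
  {"offset":[0,0,0],"rotation":[0,0,0],"claw":0.6},
  {"offset":[0,0,-0.05],"rotation":[0,0,0],"claw":0.6},
  {"offset":[0,0,-0.15],"rotation":[0,0,0],"claw":0.6},
  {"offset":[0,0,-0.3],"rotation":[0,0,0],"claw":0.6},
  {"offset":[0,0,-0.5],"rotation":[0,0,0],"claw":0.6},
  {"offset":[0,0,-0.5],"rotation":[0,0,0],"claw":0.6},
  {"offset":[0,0,-0.5],"rotation":[0,0,0],"claw":0.6},
])

```text
clock: 20.32
tcp_pos: [0.6059, 0.2141, 0.0639]
orientation: [-0.046, 3.137, 0.003]
contact_force: [-0.2, -0.6, -1.0]
grip_width: 0.0512
gripper_force: 0.0
```

```bash
python3 go.py 574.5 -226 62 7 574.5 -226 62 91.7; python3 -c "
from bench import *;print(get_obs()['joints'].round(2))"
```

```text
t 20.32 p [605.9 214.1  63.9] yaw 91.7 off [ 0.294 -2.927  0.006] max 2.93 rot [0.002 0.001 0.739] w 51.2 gf 0.0 F [-0.2 -0.6 -1. ]
t 20.32 p [605.9 214.1  63.9] yaw 91.7 off [ 0.294 -2.927  0.006] max 2.93 rot [ 0.001  0.002 -0.   ] w 51.2 gf 0.0 F [-0.2 -0.6 -1. ]
[-0.63  0.59  0.27  1.77 -0.21  0.81  1.34]
```

Emit:
drive_tool([
  {"offset":[0.03,-0.25,0],"rotation":[0,0,0],"claw":0.6},
  {"offset":[0.05,-0.5,0],"rotation":[0,0,0],"claw":0.6},
  {"offset":[0.08,-0.75,0],"rotation":[0,0,0],"claw":0.6},
  {"offset":[0.098,-0.976,0],"rotation":[0,0,0],"claw":0.6},
])

```text
clock: 20.65
tcp_pos: [0.5924, 0.0644, 0.0606]
orientation: [0.045, -3.139, 0.001]
contact_force: [0.6, -0.2, 0.5]
grip_width: 0.0512
gripper_force: 0.0
```

Emit:
drive_tool([
  {"offset":[0.03,-0.25,0],"rotation":[0,0,0],"claw":0.6},
  {"offset":[0.05,-0.5,0],"rotation":[0,0,0],"claw":0.6},
  {"offset":[0.08,-0.75,0],"rotation":[0,0,0],"claw":0.6},
  {"offset":[0.098,-0.976,0],"rotation":[0,0,0],"claw":0.6},
])

```text
clock: 20.98
tcp_pos: [0.5818, -0.0825, 0.0607]
orientation: [0.044, -3.139, 0.001]
contact_force: [0.4, -0.1, -0.8]
grip_width: 0.0515
gripper_force: 0.0
```

Emit:
drive_tool([
  {"offset":[0.03,-0.25,0],"rotation":[0,0,0.06],"claw":0.6},
  {"offset":[0.05,-0.5,0],"rotation":[0,0,0.12],"claw":0.6},
  {"offset":[0.08,-0.75,0],"rotation":[0,0,0.18],"claw":0.6},
  {"offset":[0.098,-0.976,0],"rotation":[0,0,0.24],"claw":0.6},
  {"offset":[0.098,-0.976,0],"rotation":[0,0,0.3],"claw":0.6},
  {"offset":[0.098,-0.976,0],"rotation":[0,0,0.36],"claw":0.6},
  {"offset":[0.098,-0.976,0],"rotation":[0,0,0.42],"claw":0.6},
  {"offset":[0.098,-0.976,0],"rotation":[0,0,0.48],"claw":0.6},
  {"offset":[0.098,-0.976,0],"rotation":[0,0,0.54],"claw":0.6},
  {"offset":[0.098,-0.976,0],"rotation":[0,0,0.6],"claw":0.6},
  {"offset":[0.098,-0.976,0],"rotation":[0,0,0.66],"claw":0.6},
  {"offset":[0.098,-0.976,0],"rotation":[0,0,0.72],"claw":0.6},
  {"offset":[0.098,-0.976,0],"rotation":[0,0,0.739],"claw":0.6},
  {"offset":[0.098,-0.976,0],"rotation":[0,0,0.739],"claw":0.6},
  {"offset":[0.098,-0.976,0],"rotation":[0,0,0.739],"claw":0.6},
])

```text
clock: 22.23
tcp_pos: [0.5724, -0.2265, 0.0607]
orientation: [-2.079, -2.354, 0.002]
contact_force: [-0.2, -0.8, -0.8]
grip_width: 0.0513
gripper_force: 0.0
```

```bash
python3 go.py 574.5 -226 -21 7
python3 - <<'E'
from h import *
f=grab_frame('side')
for c in blobs(f,'amber'):
    print(cen(c).round(1),(plane(f,cen(c),.02)[0]*1000).round(1),cv2.contourArea(c))
E
```

```text
t 22.23 p [ 572.4 -226.5   60.7] yaw 7.1 off [0.001 0.015 0.545] max 0.54 rot [-0.001 -0.     0.001] w 51.3 gf 0.0 F [-0.2 -0.8 -0.8]
[337.8 323.4] [ 445.2 -344.1   20. ] 281.5
[361.6 260.6] [ 568.9 -228.9   20. ] 154.5
[260.6 152.5] [502.  205.6  20. ] 194.5
[293.3 141.9] [602.6 207.8  20. ] 89.5
[188.3  75.2] [431.7 658.8  20. ] 105.5
```

Emit:
drive_tool([
  {"offset":[0,0.015,0.1],"rotation":[0,0,0],"claw":0.58},
  {"offset":[0,0.015,0.2],"rotation":[0,0,0],"claw":0.58},
  {"offset":[0,0.015,0.3],"rotation":[0,0,0],"claw":0.58},
  {"offset":[0,0.015,0.4],"rotation":[0,0,0],"claw":0.58},
  {"offset":[0,0.015,0.47],"rotation":[0,0,0],"claw":0.58},
  {"offset":[0,0.015,0.51],"rotation":[0,0,0],"claw":0.58},
  {"offset":[0,0.015,0.53],"rotation":[0,0,0],"claw":0.58},
  {"offset":[0,0.015,0.54],"rotation":[0,0,0],"claw":0.58},
  {"offset":[0,0.015,0.545],"rotation":[0,0,0],"claw":0.58},
  {"offset":[0,0.015,0.545],"rotation":[0,0,0],"claw":0.58},
])

```text
clock: 23.12
tcp_pos: [0.5756, -0.2267, -0.0198]
orientation: [2.081, 2.352, 0.001]
contact_force: [-0.4, -0.3, 0.0]
grip_width: 0.0496
gripper_force: 0.0
```

Emit:
drive_tool([
  {"offset":[0,0,0],"rotation":[0,0,0],"claw":0.3},
  {"offset":[0,0,0],"rotation":[0,0,0],"claw":0.3},
  {"offset":[0,0,0],"rotation":[0,0,0],"claw":0.3},
  {"offset":[0,0,0],"rotation":[0,0,0],"claw":0.3},
  {"offset":[0,0,0],"rotation":[0,0,0],"claw":0.3},
  {"offset":[0,0,0],"rotation":[0,0,0],"claw":0.3},
], force=40)

```text
clock: 23.62
tcp_pos: [0.5757, -0.2267, -0.0192]
orientation: [2.081, 2.352, 0.001]
contact_force: [-0.6, 1.4, 5.3]
grip_width: 0.0298
gripper_force: 39.1
```

Emit:
drive_tool([
  {"offset":[0,0,-0.03],"rotation":[0,0,0],"claw":0.3},
  {"offset":[0,0,-0.08],"rotation":[0,0,0],"claw":0.3},
  {"offset":[0,0,-0.16],"rotation":[0,0,0],"claw":0.3},
  {"offset":[0,0,-0.26],"rotation":[0,0,0],"claw":0.3},
  {"offset":[0,0,-0.36],"rotation":[0,0,0],"claw":0.3},
  {"offset":[0,0,-0.46],"rotation":[0,0,0],"claw":0.3},
  {"offset":[0,0,-0.5],"rotation":[0,0,0],"claw":0.3},
  {"offset":[0,0,-0.5],"rotation":[0,0,0],"claw":0.3},
])

```text
clock: 24.28
tcp_pos: [0.5767, -0.227, 0.0572]
orientation: [2.08, 2.35, 0.003]
contact_force: [0.5, -0.3, 0.3]
grip_width: 0.0257
gripper_force: 0.0
```

```bash
python3 tip.py .5757 -.26 g8.png; python3 go.py 506.8 111.2 55.5 1.7
```

```text
t 24.33 p [ 575.9 -226.6   55.9] yaw 7.0 off [ 2.291e+00 -1.830e-01  1.000e-03] max 2.29 rot [0.001 0.    0.046] w 26.0 gf 0.0 F [-0.2  0.  -0.5]
```

View pics/g8.png

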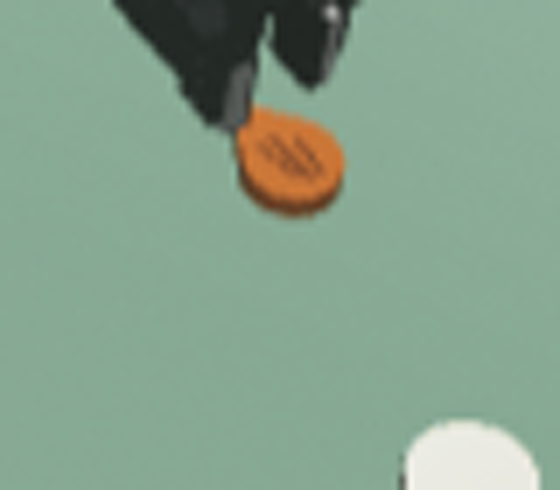

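The drop slipped out of the grip (opening 26 mm, no force), so I'll measure it again.

```bash
cat > drop.py <<'E'
from h import *
for n in('top','side'):
    f=grab_frame(n)
    for c in blobs(f,'amber'):
        m=plane(f,cen(c),.01)[0,:2]*1000
        if np.linalg.norm(m-[575,-225])<45:
            w=plane(f,c,.01)[:,:2]*1000; (cx,cy),r=cv2.minEnclosingCircle(w.astype(np.float32))
            t=w[np.argmax(np.linalg.norm(w-m,axis=1))]; d=(t-m)/np.linalg.norm(t-m)
            print(n,cen(c).round(1),m.round(1),'tip',t.round(1),'ang',np.degrees(np.arctan2(d[1],d[0])).round(1),'len',np.ptp(w@d).round(1),'wid',np.ptp(w@[-d[1],d[0]]).round(1),'tip-based',(t-28*d).round(1),'back-based',(m+d*((w@d).min()+17-m@d)).round(1),'area',cv2.contourArea(c))
            k=f['z_map'][tuple(cen(c).round().astype(int)[::-1])]
            F=210/np.tan(np.radians(f['vfov']/2)); u=cen(c)
            print('   depth pt',((np.array([(u[0]-f['cx'])/F*k,(u[1]-f['cy'])/F*k,k])-f['t'])@np.array(f['R'])*1000).round(1))
E
python3 drop.py
```

```text
side [371.7 251.5] [ 607.7 -210.6] tip [ 607.1 -186.1] ang 91.6 len 44.5 wid 34.1 tip-based [ 607.8 -214.1] back-based [ 607.8 -213.6] area 144.0
   depth pt [ 607.8 -210.5   10. ]
```

The drop lies flat on the bench, with its top at 10 mm, near (608,-214) and pointing about 92°. The pads had caught only its upper edge, so this time I'll grip deeper.

```bash
python3 go.py 608.5 -213.5 -16 1.6
```

```text
t 24.43 p [ 574.9 -226.    54.4] yaw 7.0 off [0.055 0.233 0.469] max 0.47 rot [-0.    -0.     0.047] w 25.7 gf 0.0 F [ 0.4 -0.1  0.3]
```

Emit:
drive_tool([
  {"offset":[0.03,0.12,0],"rotation":[0,0,0.02],"claw":0.58},
  {"offset":[0.055,0.233,0],"rotation":[0,0,0.047],"claw":0.58},
  {"offset":[0.055,0.233,0],"rotation":[0,0,0.047],"claw":0.58},
  {"offset":[0.055,0.233,0.1],"rotation":[0,0,0.047],"claw":0.58},
  {"offset":[0.055,0.233,0.2],"rotation":[0,0,0.047],"claw":0.58},
  {"offset":[0.055,0.233,0.3],"rotation":[0,0,0.047],"claw":0.58},
  {"offset":[0.055,0.233,0.38],"rotation":[0,0,0.047],"claw":0.58},
  {"offset":[0.055,0.233,0.43],"rotation":[0,0,0.047],"claw":0.58},
  {"offset":[0.055,0.233,0.46],"rotation":[0,0,0.047],"claw":0.58},
  {"offset":[0.055,0.233,0.469],"rotation":[0,0,0.047],"claw":0.58},
  {"offset":[0.055,0.233,0.469],"rotation":[0,0,0.047],"claw":0.58},
])

```text
clock: 25.35
tcp_pos: [0.6088, -0.2143, -0.0158]
orientation: [-2.19, -2.252, 0.0]
contact_force: [0.4, 0.1, 0.8]
grip_width: 0.0495
gripper_force: 0.0
```

Emit:
drive_tool([
  {"offset":[0,0,0.02],"rotation":[0,0,0],"claw":0.58},
  {"offset":[0,0,0.04],"rotation":[0,0,0],"claw":0.58},
  {"offset":[0,0,0.047],"rotation":[0,0,0],"claw":0.58},
  {"offset":[0,0,0.047],"rotation":[0,0,0],"claw":0.58},
])

```text
clock: 25.68
tcp_pos: [0.6089, -0.2139, -0.0227]
orientation: [-2.19, -2.252, -0.0]
contact_force: [-0.7, 0.1, 0.5]
grip_width: 0.0499
gripper_force: 0.0
```

Emit:
drive_tool([
  {"offset":[0,0,0.01],"rotation":[0,0,0],"claw":0.58},
  {"offset":[0,0,0.014],"rotation":[0,0,0],"claw":0.58},
  {"offset":[0,0,0.014],"rotation":[0,0,0],"claw":0.58},
])

```text
clock: 25.93
tcp_pos: [0.6089, -0.214, -0.0248]
orientation: [-2.19, -2.252, 0.0]
contact_force: [0.4, 0.2, 0.1]
grip_width: 0.0497
gripper_force: 0.0
```

```bash
python3 tip.py .6085 -.2135 g9.png; python3 go.py 608.5 -213.5 -26 1.6
```

```text
t 25.98 p [ 608.9 -214.   -24.8] yaw 1.6 off [ 0.003 -0.002  0.008] max 0.01 rot [-0. -0.  0.] w 49.7 gf 0.0 F [-0.8  0.2 -0.8]
```

View pics/g9.png

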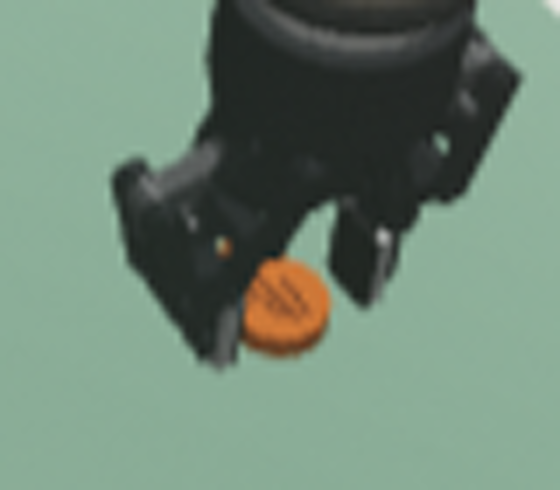

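The fingers straddle the round part with the tips nearly at the bench, left at (220,365) and right at (370,305). I'll close now.

Emit:
drive_tool([
  {"offset":[0,0,0.005],"rotation":[0,0,0],"claw":0.32},
  {"offset":[0,0,0.005],"rotation":[0,0,0],"claw":0.32},
  {"offset":[0,0,0.005],"rotation":[0,0,0],"claw":0.32},
  {"offset":[0,0,0.005],"rotation":[0,0,0],"claw":0.32},
  {"offset":[0,0,0.005],"rotation":[0,0,0],"claw":0.32},
  {"offset":[0,0,0.005],"rotation":[0,0,0],"claw":0.32},
], force=35)

```text
clock: 26.48
tcp_pos: [0.6091, -0.2141, -0.0253]
orientation: [2.19, 2.252, 0.0]
contact_force: [-1.6, -0.0, 4.0]
grip_width: 0.0317
gripper_force: 34.7
```

Emit:
drive_tool([
  {"offset":[0,0,-0.02],"rotation":[0,0,0],"claw":0.32},
  {"offset":[0,0,-0.04],"rotation":[0,0,0],"claw":0.32},
  {"offset":[0,0,-0.06],"rotation":[0,0,0],"claw":0.32},
  {"offset":[0,0,-0.06],"rotation":[0,0,0],"claw":0.32},
])

```text
clock: 26.82
tcp_pos: [0.6092, -0.2142, -0.0159]
orientation: [2.19, 2.252, 0.001]
contact_force: [0.6, 0.6, -0.6]
grip_width: 0.0323
gripper_force: 34.7
```

```bash
python3 drop.py; python3 go.py 506.8 111.2 52 1.7
```

```text
side [374.8 250.3] [ 616.1 -210.7] tip [ 599.6 -220.9] ang -148.3 len 36.1 wid 22.9 tip-based [ 623.4 -206.2] back-based [ 615.9 -210.8] area 72.0
   depth pt [ 612.5 -214.9   17.1]
t 26.92 p [ 609.  -214.   -16.4] yaw 1.6 off [ 2.186 -0.62  -0.456] max 2.19 rot [ 0.     0.    -0.001] w 31.9 gf 34.7 F [-0.5  0.5  0.3]
```

Emit:
drive_tool([
  {"offset":[0,0,-0.08],"rotation":[0,0,0],"claw":0.32},
  {"offset":[0,0,-0.16],"rotation":[0,0,0],"claw":0.32},
  {"offset":[0,0,-0.25],"rotation":[0,0,0],"claw":0.32},
  {"offset":[0,0,-0.35],"rotation":[0,0,0],"claw":0.32},
  {"offset":[0,0,-0.456],"rotation":[0,0,0],"claw":0.32},
  {"offset":[0,0,-0.456],"rotation":[0,0,0],"claw":0.32},
])

```text
clock: 27.42
tcp_pos: [0.6113, -0.2154, 0.0565]
orientation: [2.187, 2.248, 0.005]
contact_force: [0.4, 0.7, 0.2]
grip_width: 0.0321
gripper_force: 34.8
```

Emit:
drive_tool([
  {"offset":[0.12,-0.035,0],"rotation":[0,0,0],"claw":0.32},
  {"offset":[0.3,-0.085,0],"rotation":[0,0,0],"claw":0.32},
  {"offset":[0.5,-0.14,0],"rotation":[0,0,0],"claw":0.32},
  {"offset":[0.65,-0.185,0],"rotation":[0,0,0],"claw":0.32},
  {"offset":[0.73,-0.207,0],"rotation":[0,0,0],"claw":0.32},
])

```text
clock: 27.83
tcp_pos: [0.574, -0.1018, 0.0519]
orientation: [-2.185, -2.254, -0.002]
contact_force: [0.7, 0.2, -1.1]
grip_width: 0.0321
gripper_force: 34.8
```

Emit:
drive_tool([
  {"offset":[0.15,-0.04,0],"rotation":[0,0,0],"claw":0.32},
  {"offset":[0.3,-0.085,0],"rotation":[0,0,0],"claw":0.32},
  {"offset":[0.5,-0.14,0],"rotation":[0,0,0],"claw":0.32},
  {"offset":[0.65,-0.185,0],"rotation":[0,0,0],"claw":0.32},
  {"offset":[0.73,-0.207,0],"rotation":[0,0,0],"claw":0.32},
])

```text
clock: 28.25
tcp_pos: [0.5401, 0.0059, 0.052]
orientation: [-2.186, -2.254, -0.001]
contact_force: [0.6, 0.2, -0.8]
grip_width: 0.0324
gripper_force: 34.8
```

Emit:
drive_tool([
  {"offset":[0.15,-0.04,0],"rotation":[0,0,0],"claw":0.32},
  {"offset":[0.3,-0.085,0],"rotation":[0,0,0],"claw":0.32},
  {"offset":[0.5,-0.14,0],"rotation":[0,0,0],"claw":0.32},
  {"offset":[0.65,-0.185,0],"rotation":[0,0,0],"claw":0.32},
  {"offset":[0.726,-0.206,0],"rotation":[0,0,0],"claw":0.32},
  {"offset":[0.726,-0.206,0],"rotation":[0,0,0],"claw":0.32},
  {"offset":[0.726,-0.206,0],"rotation":[0,0,0],"claw":0.32},
])

```text
clock: 28.83
tcp_pos: [0.5074, 0.1105, 0.0522]
orientation: [2.189, 2.252, 0.001]
contact_force: [-0.3, -0.2, 0.5]
grip_width: 0.0321
gripper_force: 34.8
```

```bash
python3 tip.py .506 .09 g10.png; python3 go.py 506.8 110.9 -11 1.6
```

```text
t 28.88 p [507.5 109.6  52.3] yaw 1.5 off [ 0.009 -0.005  0.422] max 0.42 rot [ 0.001  0.    -0.001] w 32.4 gf 34.8 F [ 0.1  0.2 -0.7]
```

View pics/g10.png

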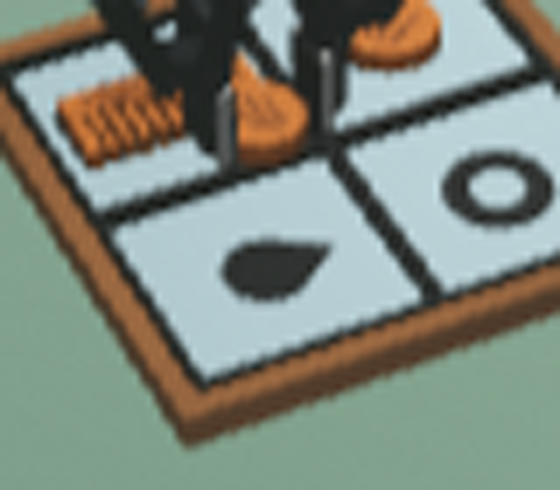

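The drop is held level above its dish, and the comb and disc are resting in theirs. That was the 14th picture, so from here on I check by numbers only.

Emit:
drive_tool([
  {"offset":[0.005,-0.003,0.1],"rotation":[0,0,0],"claw":0.32},
  {"offset":[0.005,-0.003,0.2],"rotation":[0,0,0],"claw":0.32},
  {"offset":[0.005,-0.003,0.28],"rotation":[0,0,0],"claw":0.32},
  {"offset":[0.005,-0.003,0.35],"rotation":[0,0,0],"claw":0.32},
  {"offset":[0.005,-0.003,0.39],"rotation":[0,0,0],"claw":0.32},
  {"offset":[0.005,-0.003,0.41],"rotation":[0,0,0],"claw":0.32},
  {"offset":[0.005,-0.003,0.422],"rotation":[0,0,0],"claw":0.32},
  {"offset":[0.005,-0.003,0.422],"rotation":[0,0,0],"claw":0.32},
  {"offset":[0.005,-0.003,0.422],"rotation":[0,0,0],"claw":0.32},
])

```text
clock: 29.63
tcp_pos: [0.5066, 0.1119, -0.0111]
orientation: [2.19, 2.252, 0.001]
contact_force: [-0.2, 0.5, -0.2]
grip_width: 0.0319
gripper_force: 34.8
```

Emit:
drive_tool([
  {"offset":[0,0,0.007],"rotation":[0,0,0],"claw":0.32},
  {"offset":[0,0,0.014],"rotation":[0,0,0],"claw":0.32},
  {"offset":[0,0,0.014],"rotation":[0,0,0],"claw":0.32},
])

```text
clock: 29.88
tcp_pos: [0.5064, 0.112, -0.0134]
orientation: [2.19, 2.253, 0.001]
contact_force: [0.6, -0.2, -0.0]
grip_width: 0.0321
gripper_force: 34.8
```

Emit:
drive_tool([
  {"offset":[0,0,0.008],"rotation":[0,0,0],"claw":0.32},
  {"offset":[0,0,0.008],"rotation":[0,0,0],"claw":0.32},
])

```text
clock: 30.05
tcp_pos: [0.5062, 0.1119, -0.0148]
orientation: [-2.19, -2.252, -0.0]
contact_force: [-0.0, 0.1, -0.3]
grip_width: 0.0317
gripper_force: 34.8
```

Emit:
drive_tool([
  {"offset":[0,0,0.007],"rotation":[0,0,0],"claw":0.32},
  {"offset":[0,0,0.007],"rotation":[0,0,0],"claw":0.32},
])

```text
clock: 30.22
tcp_pos: [0.5064, 0.1119, -0.0154]
orientation: [-2.19, -2.252, -0.001]
contact_force: [-1.9, 1.3, 6.5]
grip_width: 0.0319
gripper_force: 35.3
```

Contact. Release, lift, then on to the ring.

Emit:
drive_tool([
  {"offset":[0,0,0],"rotation":[0,0,0],"claw":0.45},
  {"offset":[0,0,0],"rotation":[0,0,0],"claw":0.53},
  {"offset":[0,0,0],"rotation":[0,0,0],"claw":0.53},
  {"offset":[0,0,-0.05],"rotation":[0,0,0],"claw":0.53},
  {"offset":[0,0,-0.15],"rotation":[0,0,0],"claw":0.53},
  {"offset":[0,0,-0.3],"rotation":[0,0,0],"claw":0.53},
  {"offset":[0,0,-0.5],"rotation":[0,0,0],"claw":0.66},
  {"offset":[0,0,-0.5],"rotation":[0,0,0],"claw":0.66},
  {"offset":[0,0,-0.5],"rotation":[0,0,0],"claw":0.66},
])

```text
clock: 30.97
tcp_pos: [0.5075, 0.1123, 0.0609]
orientation: [2.189, 2.252, 0.005]
contact_force: [-0.2, -0.7, -0.2]
grip_width: 0.0561
gripper_force: 0.0
```

```bash
python3 go.py 449.3 -339 60 91.7
python3 - <<'E'
from h import *
T=pickle.load(open('top0.pkl','rb')); print('green',plane(T,[427,282],.01))
f=grab_frame('side')
for c in blobs(f,'amber'): print(cen(c).round(1),(plane(f,cen(c),.02)[0]*1000).round(1),cv2.contourArea(c))
E
```

```text
t 30.97 p [507.5 112.3  60.9] yaw 1.6 off [-2.997 -0.472  0.   ] max 3.0 rot [ 0.002  0.001 -0.786] w 56.1 gf 0.0 F [-0.2 -0.7 -0.2]
green [[ 0.38866485 -0.40274433  0.01      ]]
[337.8 323.4] [ 445.2 -344.1   20. ] 282.5
[274.7 173.2] [504.4 113.9  20. ] 88.5
[253.7 154.6] [481.3 205.6  20. ] 95.0
[295.6 142. ] [608.2 204.5  20. ] 65.5
[188.3  75.2] [431.7 658.8  20. ] 105.5
```

Emit:
drive_tool([
  {"offset":[-0.25,-0.04,0],"rotation":[0,0,0],"claw":0.66},
  {"offset":[-0.5,-0.08,0],"rotation":[0,0,0],"claw":0.66},
  {"offset":[-0.75,-0.12,0],"rotation":[0,0,0],"claw":0.66},
  {"offset":[-0.999,-0.157,0],"rotation":[0,0,0],"claw":0.66},
])

```text
clock: 31.35
tcp_pos: [0.4855, -0.0398, 0.0584]
orientation: [-2.188, -2.253, 0.002]
contact_force: [0.1, 0.6, 0.4]
grip_width: 0.0563
gripper_force: 0.0
```

Emit:
drive_tool([
  {"offset":[-0.25,-0.04,0],"rotation":[0,0,0],"claw":0.66},
  {"offset":[-0.5,-0.08,0],"rotation":[0,0,0],"claw":0.66},
  {"offset":[-0.75,-0.12,0],"rotation":[0,0,0],"claw":0.66},
  {"offset":[-0.999,-0.157,0],"rotation":[0,0,0],"claw":0.66},
])

```text
clock: 31.68
tcp_pos: [0.4661, -0.1904, 0.0584]
orientation: [-2.189, -2.251, 0.002]
contact_force: [0.3, -0.6, -0.6]
grip_width: 0.0562
gripper_force: 0.0
```

Emit:
drive_tool([
  {"offset":[-0.25,-0.04,0],"rotation":[0,0,-0.06],"claw":0.66},
  {"offset":[-0.5,-0.08,0],"rotation":[0,0,-0.12],"claw":0.66},
  {"offset":[-0.75,-0.12,0],"rotation":[0,0,-0.18],"claw":0.66},
  {"offset":[-0.999,-0.157,0],"rotation":[0,0,-0.24],"claw":0.66},
  {"offset":[-0.999,-0.157,0],"rotation":[0,0,-0.3],"claw":0.66},
  {"offset":[-0.999,-0.157,0],"rotation":[0,0,-0.36],"claw":0.66},
  {"offset":[-0.999,-0.157,0],"rotation":[0,0,-0.42],"claw":0.66},
  {"offset":[-0.999,-0.157,0],"rotation":[0,0,-0.48],"claw":0.66},
  {"offset":[-0.999,-0.157,0],"rotation":[0,0,-0.54],"claw":0.66},
  {"offset":[-0.999,-0.157,0],"rotation":[0,0,-0.6],"claw":0.66},
  {"offset":[-0.999,-0.157,0],"rotation":[0,0,-0.66],"claw":0.66},
  {"offset":[-0.999,-0.157,0],"rotation":[0,0,-0.72],"claw":0.66},
  {"offset":[-0.999,-0.157,0],"rotation":[0,0,-0.786],"claw":0.66},
  {"offset":[-0.999,-0.157,0],"rotation":[0,0,-0.786],"claw":0.66},
  {"offset":[-0.999,-0.157,0],"rotation":[0,0,-0.786],"claw":0.66},
])

```text
clock: 32.93
tcp_pos: [0.4476, -0.3391, 0.0584]
orientation: [0.041, -3.14, -0.002]
contact_force: [0.3, -0.0, 0.1]
grip_width: 0.0565
gripper_force: 0.0
```

```bash
python3 go.py 449.3 -339 -20 91.7
```

```text
t 32.93 p [ 447.6 -339.1   58.4] yaw 91.5 off [-0.012 -0.     0.523] max 0.52 rot [ 0.001 -0.001 -0.002] w 56.5 gf 0.0 F [ 0.3 -0.   0.1]
```

Emit:
drive_tool([
  {"offset":[-0.012,0,0.1],"rotation":[0,0,0],"claw":0.66},
  {"offset":[-0.012,0,0.2],"rotation":[0,0,0],"claw":0.66},
  {"offset":[-0.012,0,0.3],"rotation":[0,0,0],"claw":0.66},
  {"offset":[-0.012,0,0.4],"rotation":[0,0,0],"claw":0.66},
  {"offset":[-0.012,0,0.47],"rotation":[0,0,0],"claw":0.66},
  {"offset":[-0.012,0,0.51],"rotation":[0,0,0],"claw":0.66},
  {"offset":[-0.012,0,0.523],"rotation":[0,0,0],"claw":0.66},
  {"offset":[-0.012,0,0.523],"rotation":[0,0,0],"claw":0.66},
])

```text
clock: 33.6
tcp_pos: [0.4499, -0.3393, -0.0195]
orientation: [0.044, -3.141, -0.0]
contact_force: [0.5, 0.6, 0.9]
grip_width: 0.0563
gripper_force: 0.0
```

Emit:
drive_tool([
  {"offset":[0,0,0.015],"rotation":[0,0,0],"claw":0.66},
  {"offset":[0,0,0.03],"rotation":[0,0,0],"claw":0.66},
  {"offset":[0,0,0.03],"rotation":[0,0,0],"claw":0.66},
])

```text
clock: 33.85
tcp_pos: [0.4503, -0.3395, -0.0235]
orientation: [-0.045, 3.141, -0.0]
contact_force: [0.5, -0.1, -0.1]
grip_width: 0.0563
gripper_force: 0.0
```

Emit:
drive_tool([
  {"offset":[0,0,0.01],"rotation":[0,0,0],"claw":0.66},
  {"offset":[0,0,0.01],"rotation":[0,0,0],"claw":0.66},
])

```text
clock: 34.02
tcp_pos: [0.4501, -0.3394, -0.0252]
orientation: [-0.046, 3.141, -0.0]
contact_force: [-0.1, -0.4, -0.3]
grip_width: 0.0565
gripper_force: 0.0
```

Emit:
drive_tool([
  {"offset":[0,0,0],"rotation":[0,0,0],"claw":0.42},
  {"offset":[0,0,0],"rotation":[0,0,0],"claw":0.42},
  {"offset":[0,0,0],"rotation":[0,0,0],"claw":0.42},
  {"offset":[0,0,0],"rotation":[0,0,0],"claw":0.42},
  {"offset":[0,0,0],"rotation":[0,0,0],"claw":0.42},
  {"offset":[0,0,0],"rotation":[0,0,0],"claw":0.42},
], force=40)

```text
clock: 34.52
tcp_pos: [0.4501, -0.3395, -0.0246]
orientation: [-0.046, 3.141, 0.0]
contact_force: [-1.1, 1.2, 5.7]
grip_width: 0.0415
gripper_force: 39.6
```

Emit:
drive_tool([
  {"offset":[0,0,-0.03],"rotation":[0,0,0],"claw":0.42},
  {"offset":[0,0,-0.06],"rotation":[0,0,0],"claw":0.42},
  {"offset":[0,0,-0.06],"rotation":[0,0,0],"claw":0.42},
])

```text
clock: 34.77
tcp_pos: [0.4506, -0.3399, -0.0152]
orientation: [-0.046, 3.14, -0.001]
contact_force: [0.5, 0.0, 0.0]
grip_width: 0.041
gripper_force: 40.4
```

```bash
python3 go.py 607.3 113.8 55 91.7
```

```text
t 34.77 p [ 450.6 -339.9  -15.2] yaw 91.7 off [-1.133  2.993 -0.469] max 2.99 rot [-0.     0.001 -0.   ] w 41.0 gf 40.4 F [0.5 0.  0. ]
```

Emit:
drive_tool([
  {"offset":[0,0,-0.08],"rotation":[0,0,0],"claw":0.42},
  {"offset":[0,0,-0.16],"rotation":[0,0,0],"claw":0.42},
  {"offset":[0,0,-0.25],"rotation":[0,0,0],"claw":0.42},
  {"offset":[0,0,-0.35],"rotation":[0,0,0],"claw":0.42},
  {"offset":[0,0,-0.469],"rotation":[0,0,0],"claw":0.42},
  {"offset":[0,0,-0.469],"rotation":[0,0,0],"claw":0.42},
])

```text
clock: 35.27
tcp_pos: [0.4521, -0.3411, 0.0583]
orientation: [-0.045, 3.136, -0.005]
contact_force: [0.4, 0.0, -0.0]
grip_width: 0.0412
gripper_force: 40.5
```

Emit:
drive_tool([
  {"offset":[-0.06,0.15,0],"rotation":[0,0,0],"claw":0.42},
  {"offset":[-0.14,0.37,0],"rotation":[0,0,0],"claw":0.42},
  {"offset":[-0.23,0.6,0],"rotation":[0,0,0],"claw":0.42},
  {"offset":[-0.31,0.82,0],"rotation":[0,0,0],"claw":0.42},
  {"offset":[-0.378,0.998,0],"rotation":[0,0,0],"claw":0.42},
])

```text
clock: 35.68
tcp_pos: [0.5031, -0.1852, 0.0545]
orientation: [-0.048, 3.141, 0.001]
contact_force: [-0.3, 0.1, -0.3]
grip_width: 0.0417
gripper_force: 40.5
```

Emit:
drive_tool([
  {"offset":[-0.07,0.18,0],"rotation":[0,0,0],"claw":0.42},
  {"offset":[-0.15,0.38,0],"rotation":[0,0,0],"claw":0.42},
  {"offset":[-0.23,0.6,0],"rotation":[0,0,0],"claw":0.42},
  {"offset":[-0.31,0.82,0],"rotation":[0,0,0],"claw":0.42},
  {"offset":[-0.378,0.998,0],"rotation":[0,0,0],"claw":0.42},
])

```text
clock: 36.1
tcp_pos: [0.5553, -0.0338, 0.0545]
orientation: [-0.048, 3.141, 0.001]
contact_force: [0.8, -0.1, -0.3]
grip_width: 0.0413
gripper_force: 40.5
```

Emit:
drive_tool([
  {"offset":[-0.07,0.18,0],"rotation":[0,0,0],"claw":0.42},
  {"offset":[-0.15,0.38,0],"rotation":[0,0,0],"claw":0.42},
  {"offset":[-0.23,0.6,0],"rotation":[0,0,0],"claw":0.42},
  {"offset":[-0.31,0.82,0],"rotation":[0,0,0],"claw":0.42},
  {"offset":[-0.377,0.997,0],"rotation":[0,0,0],"claw":0.42},
  {"offset":[-0.377,0.997,0],"rotation":[0,0,0],"claw":0.42},
  {"offset":[-0.377,0.997,0],"rotation":[0,0,0],"claw":0.42},
])

```text
clock: 36.68
tcp_pos: [0.6069, 0.117, 0.0542]
orientation: [-0.052, 3.141, 0.001]
contact_force: [-0.4, -1.0, -1.0]
grip_width: 0.0414
gripper_force: 40.5
```

```bash
python3 go.py 607.3 113.8 -11 91.7
```

```text
t 36.68 p [606.9 117.   54.2] yaw 91.9 off [-0.002 -0.021  0.435] max 0.43 rot [0.    0.    0.002] w 41.4 gf 40.5 F [-0.4 -1.  -1. ]
```

Emit:
drive_tool([
  {"offset":[0,-0.004,0.1],"rotation":[0,0,0],"claw":0.42},
  {"offset":[0,-0.004,0.2],"rotation":[0,0,0],"claw":0.42},
  {"offset":[0,-0.004,0.28],"rotation":[0,0,0],"claw":0.42},
  {"offset":[0,-0.004,0.35],"rotation":[0,0,0],"claw":0.42},
  {"offset":[0,-0.004,0.4],"rotation":[0,0,0],"claw":0.42},
  {"offset":[0,-0.004,0.425],"rotation":[0,0,0],"claw":0.42},
  {"offset":[0,-0.004,0.435],"rotation":[0,0,0],"claw":0.42},
  {"offset":[0,-0.004,0.435],"rotation":[0,0,0],"claw":0.42},
])

```text
clock: 37.35
tcp_pos: [0.6069, 0.1135, -0.0112]
orientation: [0.046, -3.141, 0.0]
contact_force: [0.2, -0.2, -0.4]
grip_width: 0.0414
gripper_force: 40.5
```

Emit:
drive_tool([
  {"offset":[0,0,0.008],"rotation":[0,0,0],"claw":0.42},
  {"offset":[0,0,0.015],"rotation":[0,0,0],"claw":0.42},
  {"offset":[0,0,0.015],"rotation":[0,0,0],"claw":0.42},
])

```text
clock: 37.6
tcp_pos: [0.6071, 0.1138, -0.0131]
orientation: [-0.046, 3.141, 0.0]
contact_force: [0.1, 0.0, -0.4]
grip_width: 0.0414
gripper_force: 40.5
```

Emit:
drive_tool([
  {"offset":[0,0,0.008],"rotation":[0,0,0],"claw":0.42},
  {"offset":[0,0,0.008],"rotation":[0,0,0],"claw":0.42},
])

```text
clock: 37.77
tcp_pos: [0.607, 0.1138, -0.0144]
orientation: [-0.046, 3.141, 0.0]
contact_force: [0.4, -0.3, -0.4]
grip_width: 0.0412
gripper_force: 40.5
```

Emit:
drive_tool([
  {"offset":[0,0,0.005],"rotation":[0,0,0],"claw":0.42},
  {"offset":[0,0,0.005],"rotation":[0,0,0],"claw":0.42},
])

```text
clock: 37.93
tcp_pos: [0.607, 0.1138, -0.0145]
orientation: [-0.046, 3.141, 0.001]
contact_force: [-2.1, -0.3, 6.9]
grip_width: 0.0412
gripper_force: 41.2
```

Contact. Release, lift and move clear to the right so both cameras see the tray.

Emit:
drive_tool([
  {"offset":[0,0,0],"rotation":[0,0,0],"claw":0.55},
  {"offset":[0,0,0],"rotation":[0,0,0],"claw":0.62},
  {"offset":[0,0,0],"rotation":[0,0,0],"claw":0.62},
  {"offset":[0,0,-0.05],"rotation":[0,0,0],"claw":0.62},
  {"offset":[0,0,-0.15],"rotation":[0,0,0],"claw":0.62},
  {"offset":[0,0,-0.3],"rotation":[0,0,0],"claw":0.62},
  {"offset":[0,0,-0.6],"rotation":[0,0,0],"claw":0.62},
  {"offset":[0,0,-0.9],"rotation":[0,0,0],"claw":0.62},
  {"offset":[0,0,-0.9],"rotation":[0,0,0],"claw":0.62},
])

```text
clock: 38.68
tcp_pos: [0.6112, 0.1141, 0.1273]
orientation: [-0.044, 3.131, 0.004]
contact_force: [2.4, -0.6, 0.4]
grip_width: 0.053
gripper_force: 0.0
```

Emit:
drive_tool([
  {"offset":[0,-0.25,0],"rotation":[0,0,0],"claw":0.62},
  {"offset":[0,-0.5,0],"rotation":[0,0,0],"claw":0.62},
  {"offset":[0,-0.75,0],"rotation":[0,0,0],"claw":0.62},
  {"offset":[0,-1,0],"rotation":[0,0,0],"claw":0.62},
  {"offset":[0,-1,0],"rotation":[0,0,0],"claw":0.62},
])

```text
clock: 39.1
tcp_pos: [0.6107, -0.0473, 0.1208]
orientation: [-0.028, 3.14, -0.009]
contact_force: [-0.3, -1.1, 0.5]
grip_width: 0.0529
gripper_force: 0.0
```

Emit:
drive_tool([
  {"offset":[0,-0.25,0],"rotation":[0,0,0],"claw":0.62},
  {"offset":[0,-0.5,0],"rotation":[0,0,0],"claw":0.62},
  {"offset":[0,-0.75,0],"rotation":[0,0,0],"claw":0.62},
  {"offset":[0,-1,0],"rotation":[0,0,0],"claw":0.62},
  {"offset":[0,-1,0],"rotation":[0,0,0],"claw":0.62},
  {"offset":[0,-1,0],"rotation":[0,0,0],"claw":0.62},
  {"offset":[0,-1,0],"rotation":[0,0,0],"claw":0.62},
])

```text
clock: 39.68
tcp_pos: [0.6156, -0.1857, 0.1197]
orientation: [0.045, -3.141, -0.001]
contact_force: [-0.2, 0.3, 0.7]
grip_width: 0.053
gripper_force: 0.0
```

```bash
python3 - <<'E'
from h import *
for n in('top','side'):
    f=grab_frame(n); f0=pickle.load(open(n+'0.pkl','rb'))
    print(n); F=210/np.tan(np.radians(f['vfov']/2))
    for k,z in(('amber',.02),('white',.01)):
        for c in blobs(f,k):
            w=(plane(f,c,z)[:,:2]*1000).astype(np.float32); r=cv2.minAreaRect(w)
            if max(r[1])<90 and r[0][1]<400:
                m=np.zeros((420,560),np.uint8); cv2.drawContours(m,[c[:,None]],-1,1,-1); v,u=np.nonzero(cv2.erode(m,np.ones((3,3)))); d=f['z_map'][v,u]
                P=(np.c_[(u-f['cx'])/F*d,(v-f['cy'])/F*d,d]-f['t'])@np.array(f['R'])
                print(k,'rect',np.round(r[0],1),np.round(r[1],1),round(r[2],1),'cen',(plane(f,cen(c),z)[0]*1000).round(1),'topz',np.percentile(P[:,2]*1000,[10,50,90]).round(1))
E
python3 go.py 600 -180 100
```

```text
top
amber rect [504.7 114.9] [33.2 32.7] 52.6 cen [505.1 115.7  20. ] topz [17.3 19.6 22.7]
amber rect [513.2 207.1] [54.6 32.7] 1.5 cen [517.  208.5  20. ] topz [12.4 18.6 22.3]
amber rect [605.7 110.3] [34.6 37.8] 7.8 cen [605.7 110.9  20. ] topz [ 9.9 17.5 21.9]
amber rect [604.5 211.1] [34.8 35.5] 7.8 cen [603.9 211.1  20. ] topz [17.5 19.8 22.2]
white rect [ 435.5 -227.2] [59.5 37.5] 8.4 cen [ 432.4 -229.    10. ] topz [ 1.4  9.4 12.4]
white rect [ 597.3 -340.9] [41.6 42.3] 3.7 cen [ 597.2 -341.5   10. ] topz [ 7.4 10.6 12.7]
white rect [528.3 178.9] [43.9 24.5] 3.3 cen [528.1 178.9  10. ] topz [ 7.8 10.4 12.7]
side
amber rect [505.5 114.4] [38. 32.] 64.9 cen [504.3 114.1  20. ] topz [16.8 19.5 21.6]
amber rect [605.2 108.9] [41.9 39.8] 29.2 cen [604.5 108.4  20. ] topz [10.  17.5 20.6]
amber rect [502.7 204.5] [77.1 37.2] 0.5 cen [502.  204.9  20. ] topz [14.1 18.7 21.6]
amber rect [603.  207.2] [43.1 36.8] 64.8 cen [602.6 207.1  20. ] topz [17.3 19.6 22.5]
white rect [ 596.1 -338.8] [39.6 40.6] 65.0 cen [ 596.  -338.7   10. ] topz [ 7.5  9.5 11.6]
white rect [ 445.4 -222.7] [79.3 37.8] 8.3 cen [ 444.6 -222.9   10. ] topz [ 3.8  8.9 11.5]
t 39.78 p [ 615.9 -184.1  119.6] yaw 91.8 off [0.105 0.03  0.131] max 0.13 rot [ 0.001  0.    -0.   ] w 52.9 gf 0.0 F [-0.   1.2 -0.5]
```

All four pieces lie flat, with their tops at about 20 mm (10 mm floor plus 10 mm piece), within a few mm of the dish centres. Both patterns are unmoved, and the arm is clear.

```bash
python3 -c "
from bench import *;print(hand_in())"
```

```text
the job is handed in; nothing more can be done
None
```

I handed the job in at about 40 s of the 104 s, with all four horn pieces measuring flat and well within 15 mm of their dish centres and both white patterns where they started; the drop slipped once on the bench and I re-gripped it, and no verdict came back.

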